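# Pack the printing tools into the carry tray

## Robot

A 6-joint arm with a two-finger parallel gripper is mounted at the origin on the work surface. World frame = base frame: x ahead of the robot, y to its left, z up, the work surface at z = 0. Lengths are in m, angles in rad, forces in N, time in s.
With the tool pointing down it reaches from about 0.4 to 0.925 m from the base axis. Payload 3.4 kg.
Tool frame: the origin (TCP) lies midway between the tips of the shut fingers; the grasp point (between the pads) lies ctrl.grasp_offset behind it (ctrl.grasp_offset is the distance from the TCP to the grasp point, in m); x points along the fingers, z is the direction in which the jaws open and shut, and the axes are right-handed (so a half turn about x gives the same grasp; the last joint's range is limited). The gripper opens to 85 mm and grips with 20 to 120 N. Pads are 22 mm wide; open, the fingers measure 114 mm over their backs; the gripper's body (76 mm by 85 mm) begins 54 mm behind the grasp point. The pads swing forward as they close: fully open they stand 13 mm farther back than shut.
Start: joints at [-1.27, 0.307, 1.506, -0, 1.328, -0.073], TCP at [0.21, -0.535, 0.231] pointing down, gripper open.
Joint ranges: [-3.12, 3.12], [-1.05, 2.28], [0.14, 2.33], [-1.42, 4.57], [0.1, 2.73], [-2.68, 2.68]. Speed limits (rad/s): [2.57, 2.57, 3.14, 3.14, 3.14, 3.14].

## Interface

Orientations are given as [roll, pitch, yaw] about the fixed x, y, z axes, in that order (R = Rz(yaw) Ry(pitch) Rx(roll)).
In Python, from station import readout, eyes, job_done, recognise, pinpoint, ctrl gives the robot as it stands.
- The arm moves only by the shell command python3 -m creep 'ROWS' [OPENING] [FORCE]. ROWS is JSON, a list that holds one entry, the list of rows, each a list of 6 numbers: the shift along the world's x, y, z in m, then the turn, a rotation vector about the world's x, y, z in rad. In form: [[[tx, ty, tz, ax, ay, az], ...]]. A call has exactly 5 rows; each row is the pose to reach, as a shift and turn from the pose measured when the call began; what a row does not reach only later rows make up. A row lasts 1/12 s, in which the tool goes at most 41.7 mm and 7.16 degrees, less where a joint would pass 70% of its speed; a pose out of reach is approached as far as the arm can. A call with a gripper value outside its range is refused whole. OPENING is the opening, from 0 (shut) to 1 (fully open), set as the call begins (- or left out, the last holds). The fingers move at their own pace and stop on an object; FORCE is the grip in N (left out, the last holds). Time passes only in rows, so rows that repeat a pose let the fingers close, or fill a call up. It gives the time, the measured TCP pose, the force and the opening at its end, in the units of the state.
- readout.get_obs(): the state, without advancing time (a new reading comes with each control period).
- eyes.capture(name): name is "side" or "top"; returns a dict with "image" (420x560x3 uint8, blue, green, red), "depth" (420x560 float32, m along the optical axis (not along the pixel's ray), 0 where there is no reading), "intrinsics" (3x3 intrinsics, pixels), "cam_to_world" (4x4, takes a point from camera to world coordinates). Camera axes: x right, y down, z forward; pixel columns grow to the right and rows downward; lengths in m; the calibration is good to about 2 mm. A picture is of the moment at which its call begins.
- job_done(): hands the job in, once; it reports no verdict.
Trained networks look in the newest picture that a camera, given by its name, has taken for a name from the list of things; names that differ only in an ending like _2 or _b are one class to them, and where a whole thing is asked for, a point or a joint stands for the part that bears it (a point fixed in the world has none). Each returns a list of dicts, best first, with "conf" (0 to 1); they miss things now and then, are a little off and sometimes report something else, mostly with a low value. They report only what shows in the picture. A call takes as long as a camera call.
- recognise(camera, query): "extent" ([left, top, right, bottom] in pixels, round what is visible of it).
- pinpoint(camera, query): "location" ([column, row] in pixels: a listed point, or the origin of a listed thing).
The state is a dict: "t": time; "joint_pos": joint angles; "qvel": joint speeds; "tau": joint torques, N m; "tool_pos": TCP position; "eef_rot": TCP orientation; "contact_force": force on the tool from outside, world axes, zero at the start; "ft_torque": the same for the moment, N m; "opening": opening from 0.0 (shut) to 1.0 (fully open).
Only numpy, scipy, OpenCV 4.12 (cv2) and the standard library are available. Lean on these libraries where they do the work, as an engineer would, in place of code of your own. Each camera call takes 0.05 s, during which the arm holds its last target.

## Task

Pack up the printing tools: lift the tray's hold-down bar over its bumps and slide it open, then press every tool that is lying on the table fully home into its own cutout of the insert. When they are all in, bring the bar back over the handles to its closed place and leave it lying down on its rails; do not disturb the paint bottle, the ink tin and the tape.

Things in the scene. Friction and masses are not known exactly. Their poses are not given: they have to be found in the camera images.
- wide_brayer_mid (a point): wide brayer (ink roller), 160 mm long, 200 g: black roller 32 mm thick, 75 mm wide over its steel yoke, axle 58 mm ahead (+x) of this point; wooden handle along x, 28 mm wide with flat sides, 32 mm high, underside bevelled, reaching 85 mm back (-x) and 25 mm ahead. Point: on the handle, half-way up, near the balance; grip here across y. z up. Absent in some starts.
- narrow_brayer_mid (a point): narrow brayer (ink roller), 160 mm long, 160 g: black roller 32 mm thick, only 42 mm wide over its yoke, axle 58 mm ahead (+x) of this point; wooden handle along x, 28 mm wide with flat sides, 32 mm high, underside bevelled, reaching 85 mm back (-x) and 25 mm ahead. Point: on the handle, half-way up, near the balance; grip here across y. z up. Absent in some starts.
- scraper_mid (a point): ink scraper, 173 mm long, 120 g: steel blade 3 mm thick widening to 56 mm at its end, 88 mm ahead (+x) of this point; wooden handle along x, 28 mm wide with flat sides, 32 mm high, underside bevelled, reaching 85 mm back (-x) and 25 mm ahead. Point: on the handle, half-way up, near the balance; grip here across y. z up. Absent in some starts.
- baren_mid (a point): hand baren (rubbing pad), 169 mm long, 140 g: wooden disc 60 mm across, 20 mm thick, its centre 54 mm ahead (+x) of this point; wooden handle along x, 28 mm wide with flat sides, 32 mm high, underside bevelled, reaching 85 mm back (-x) and 25 mm ahead. Point: on the handle, half-way up, near the balance; grip here across y. z up. Absent in some starts.
- squeegee_mid (a point): T-shaped hand squeegee, 139 mm long, 130 g: stiff black crosspiece 50 mm wide, 28 mm high, with a white plastic lip, 34 to 54 mm ahead (+x) of this point; wooden handle along x, 28 mm wide with flat sides, 32 mm high, underside bevelled, reaching 85 mm back (-x) and 25 mm ahead. Point: on the handle, half-way up, near the balance; grip here across y. z up. Absent in some starts.
- wide_brayer_seat (a point): where wide_brayer_mid lies, axes alike, when that tool is fully home in its cutout (79 mm wide roller space at +x, 31 mm wide handle channel, 12 mm deep, 1.5 to 2 mm play each side): 24 mm above the table, 4 mm above the insert's top face. Four sprung pads in the channel's sides hold an unpressed tool 5 to 8 mm high; about 15 N down on the handle here presses it home.
- narrow_brayer_seat (a point): where narrow_brayer_mid lies, axes alike, when that tool is fully home in its cutout (46 mm wide roller space at +x, 31 mm wide handle channel, 12 mm deep, 1.5 to 2 mm play each side): 24 mm above the table, 4 mm above the insert's top face. Four sprung pads in the channel's sides hold an unpressed tool 5 to 8 mm high; about 15 N down on the handle here presses it home.
- scraper_seat (a point): where scraper_mid lies, axes alike, when that tool is fully home in its cutout (60 mm wide blade space at +x, 31 mm wide handle channel, 12 mm deep, 1.5 to 2 mm play each side): 24 mm above the table, 4 mm above the insert's top face. Four sprung pads in the channel's sides hold an unpressed tool 5 to 8 mm high; about 15 N down on the handle here presses it home.
- baren_seat (a point): where baren_mid lies, axes alike, when that tool is fully home in its cutout (round 64 mm disc space at +x, 31 mm wide handle channel, 12 mm deep, 1.5 to 2 mm play each side): 24 mm above the table, 4 mm above the insert's top face. Four sprung pads in the channel's sides hold an unpressed tool 5 to 8 mm high; about 15 N down on the handle here presses it home.
- squeegee_seat (a point): where squeegee_mid lies, axes alike, when that tool is fully home in its cutout (54 mm wide, 24 mm long crosspiece space at +x, 31 mm wide handle channel, 12 mm deep, 1.5 to 2 mm play each side): 24 mm above the table, 4 mm above the insert's top face. Four sprung pads in the channel's sides hold an unpressed tool 5 to 8 mm high; about 15 N down on the handle here presses it home.
- tray: plywood carry tray, fixed, 267 x 371 mm; origin on the table, x along the handle channels to the heads and carry handle, y left. Grey rigid insert, top face 20 mm up, cutout floors 8 mm up; cutouts from +y: wide brayer, squeegee, scraper, narrow brayer, baren. Walls 24 mm high, but 43 mm (rails) 176 to 186 mm either side at x -45 to -145 mm. Seated handles reach 40 mm up.
- bar_slide (a joint): aluminium hold-down bar across the tray (22 mm wide, underside 43 mm up), m: 0 closed, over the handle butts, its middle at tray x -70 mm; grows towards the tray's -x to 0.050, fully open. Lies down on its rails at 0 to 0.003 or above 0.038; between, bumps 7 mm high stop it: lift it past. Down, it clears seated handles by 3 mm. Slides with about 2 N.
- bar_lift (a joint): how far the hold-down bar is lifted off its rails, in m: 0 = down, at most 0.018. It weighs about 0.3 kg, rises straight up without tilting and sinks back when let go.
- bar_grip (a point): centre of the black grip block on the middle of the hold-down bar: 24 mm along the tray's x, 30 mm along its y, 28 mm high, its centre 65 mm above the table with the bar down, standing on the bar; axes as the tray's.
- paint_bottle: bystander: red paint bottle, 42 mm thick and 125 mm tall, standing; origin under its middle
- ink_tin: bystander: low round ink tin, 73 mm across and 39 mm high; origin under its middle
- tape_roll: bystander: roll of masking tape lying flat, 100 mm across and 25 mm high; origin under its middle

How it is judged:
On the way, in this order (a step that is already met when the one before it is completed fails the run):
1. the hold-down bar is open, beyond the bumps and lying down on its rails (value of joint bar_slide above 0.037 m and value of joint bar_lift below 0.003 m), for 0.2 s.
2. every tool present is home in its own cutout (horizontal distance between wide_brayer_mid and wide_brayer_seat below 0.006 m and horizontal distance between narrow_brayer_mid and narrow_brayer_seat below 0.006 m and horizontal distance between scraper_mid and scraper_seat below 0.006 m and horizontal distance between baren_mid and baren_seat below 0.006 m and horizontal distance between squeegee_mid and squeegee_seat below 0.006 m and z of wide_brayer_mid in the frame of wide_brayer_seat below 0.003 m and z of narrow_brayer_mid in the frame of narrow_brayer_seat below 0.003 m and z of scraper_mid in the frame of scraper_seat below 0.003 m and z of baren_mid in the frame of baren_seat below 0.003 m and z of squeegee_mid in the frame of squeegee_seat below 0.003 m and angle between the z axis of wide_brayer_mid and the z axis of wide_brayer_seat, either way round below 0.06 rad and angle between the z axis of narrow_brayer_mid and the z axis of narrow_brayer_seat, either way round below 0.06 rad and angle between the z axis of scraper_mid and the z axis of scraper_seat, either way round below 0.06 rad and angle between the z axis of baren_mid and the z axis of baren_seat, either way round below 0.06 rad and angle between the z axis of squeegee_mid and the z axis of squeegee_seat, either way round below 0.06 rad), for 0.2 s.
At the end, for the whole second after the job is handed in: every tool present sits in its own cutout within 6 mm sideways, at most 3 mm above fully home and level within 0.06 rad, and the hold-down bar is closed (slide under 5 mm) and down on its rails (lift under 2 mm) (all of step 2 and value of joint bar_slide below 0.005 m and value of joint bar_lift below 0.002 m); the robot touches nothing.
It fails at once if the paint bottle is pushed more than 25 mm from its place or tipped over (distance of paint_bottle from where it was at the start of the episode above 0.025 m or angle between paint_bottle's own z axis and vertical above 0.4 rad).
It fails at once if the ink tin is pushed more than 25 mm from its place or tipped over (distance of ink_tin from where it was at the start of the episode above 0.025 m or angle between ink_tin's own z axis and vertical above 0.4 rad).
It fails at once if the tape roll is pushed more than 25 mm from its place or tipped over (distance of tape_roll from where it was at the start of the episode above 0.025 m or angle between tape_roll's own z axis and vertical above 0.4 rad).
Of wide_brayer, narrow_brayer, scraper, baren, squeegee only 3 to 5 are there at a start; the rules pass over those that are not, and their reading is None.
At some moment in a run one of wide_brayer, narrow_brayer, scraper, baren, squeegee may be knocked a few centimetres aside while the robot is not near it.
Once in a run the grip may slacken for a moment while it holds something.
It also fails if it takes over 210 s, if anything falls off the work surface, if the arm or the gripper's body presses on something with over 40 N, if the wrist force passes 120 N, or if a joint passes its speed limit or range.

## Working session

There is one attempt and no reset: what is moved stays moved. The work goes in short steps, Python scripts to look and compute and a shell command to move; the robot and the scene stay as the last step left them, time stands still between calls to the robot, and variables do not carry over. Pictures are saved under pics/ and viewed, and the job is handed in when it is done.

```bash
ls -la; mkdir -p pics
python3 - <<'E'
from station import readout, eyes, ctrl
import cv2
print(readout.get_obs()); print(ctrl.grasp_offset)
for n in("side","top"):
    c=eyes.capture(n); cv2.imwrite(f"pics/{n}0.png",c["image"]); print(n,c["intrinsics"].tolist(),c["cam_to_world"].round(3).tolist())
E
```

```text
total 12
drwxr-xr-x  3 agent agent 4096 Dec  6 01:10 .
drwxr-xr-x 23 root  root  4096 Dec  6 01:10 ..
drwxr-xr-x  2 agent agent 4096 Dec  6 01:10 pics
{'t': 0.0, 'joint_pos': array([-1.26949748e+00,  3.07550938e-01,  1.50765259e+00, -1.91003374e-05,
        1.32841740e+00, -7.34693460e-02]), 'qvel': array([ 0.00035227,  0.00044426,  0.00140809,  0.00084703, -0.00119997,
       -0.00042682]), 'tau': array([ 9.58578457e-04, -4.57548022e+01, -2.51916468e+01,  2.30842579e-04,
        1.32403336e-02, -1.92260437e-06]), 'tool_pos': array([ 0.21026326, -0.53443101,  0.23040153]), 'eef_rot': array([3.07726023, 1.56876797, 1.8812367 ]), 'contact_force': array([ 0.13161988,  0.00252293, -0.56664921]), 'ft_torque': array([ 0.04006038, -0.0494734 ,  0.00194521]), 'opening': 1.0040633100804577}
0.0187
side [[485.8620405259954, 0.0, 271.23612527236696], [0.0, 485.8620405259954, 215.04351815594822], [0.0, 0.0, 1.0]] [[-0.98, -0.138, 0.145, 0.415], [-0.2, 0.681, -0.704, 0.84], [-0.002, -0.719, -0.695, 0.851], [0.0, 0.0, 0.0, 1.0]]
top [[457.85045383279225, 0.0, 276.34172950126526], [0.0, 457.85045383279225, 210.76005031019312], [0.0, 0.0, 1.0]] [[0.019, -0.993, 0.119, 0.47], [-1.0, -0.018, 0.013, 0.023], [-0.011, -0.119, -0.993, 1.116], [0.0, 0.0, 0.0, 1.0]]
```

View pics/top0.png

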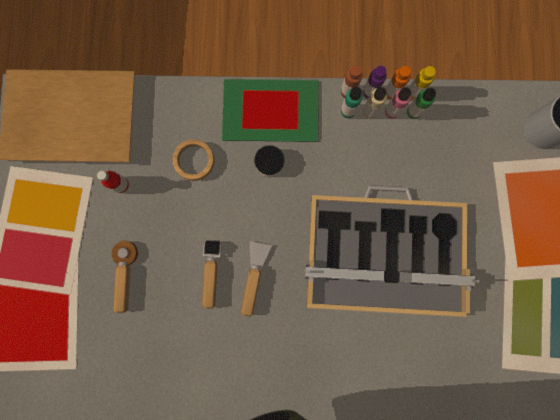

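View pics/side0.png

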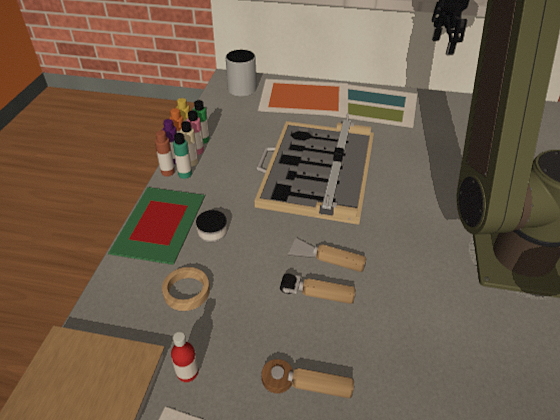

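```bash
cat > h.py <<'E'
from station import readout, eyes, recognise, pinpoint, ctrl
import numpy as np, cv2
TOOLS=["wide_brayer","narrow_brayer","scraper","baren","squeegee"]
def cap(n,save=None):
    c=eyes.capture(n)
    if save: cv2.imwrite(f"pics/{save}.png",c["image"])
    return c
def proj(c,P):
    T=np.linalg.inv(c["cam_to_world"]); p=T[:3,:3]@np.asarray(P)+T[:3,3]; q=c["intrinsics"]@p; return q[:2]/q[2]
def ray(c,uv):
    d=np.linalg.inv(c["intrinsics"])@np.array([uv[0],uv[1],1.0]); M=c["cam_to_world"]; return M[:3,3],M[:3,:3]@d
def atz(c,uv,z):
    o,d=ray(c,uv); return o+d*(z-o[2])/d[2]
def atdepth(c,uv):
    u,v=int(round(uv[0])),int(round(uv[1])); D=c["depth"][max(v-2,0):v+3,max(u-2,0):u+3]; D=D[D>0]
    o,d=ray(c,uv); return o+d*np.median(D) if len(D) else None
def tri(c1,a,c2,b):
    o1,d1=ray(c1,a);o2,d2=ray(c2,b); A=np.stack([d1,-d2],1); s=np.linalg.lstsq(A,o2-o1,rcond=None)[0]
    p,q=o1+s[0]*d1,o2+s[1]*d2; return (p+q)/2,np.linalg.norm(p-q)
def cloud(c):
    h,w=c["depth"].shape; u,v=np.meshgrid(np.arange(w),np.arange(h)); D=c["depth"]
    d=np.linalg.inv(c["intrinsics"])@np.stack([u.ravel(),v.ravel(),np.ones(h*w)]); 
    P=(c["cam_to_world"][:3,:3]@(d*D.ravel())).T+c["cam_to_world"][:3,3]; P=P.reshape(h,w,3); P[D<=0]=np.nan; return P
E
python3 - <<'E'
from h import *
C={n:cap(n) for n in("top","side")}
for q in [t+s for t in TOOLS for s in("_mid","_seat")]+["tray","bar_grip","paint_bottle","ink_tin","tape_roll"]:
    b={}
    for n in C:
        r=pinpoint(n,q)
        for x in r[:2]:
            uv=x["location"]; print(q,n,round(x["conf"],2),np.round(uv),"depth pt",None if atdepth(C[n],uv) is None else atdepth(C[n],uv).round(3))
        if r:b[n]=r[0]["location"]
    if len(b)==2: p,e=tri(C["top"],b["top"],C["side"],b["side"]); print("   TRI",p.round(4),round(e,4))
E
```

```text
wide_brayer_seat top 0.91 [334. 243.] depth pt [ 0.527 -0.103  0.008]
wide_brayer_seat side 0.96 [301. 192.] depth pt [ 0.53  -0.112  0.009]
wide_brayer_seat side 0.44 [188. 290.] depth pt [ 0.722  0.243 -0.003]
   TRI [ 0.5276 -0.1015  0.018 ] 0.0027
narrow_brayer_mid top 0.84 [209. 267.] depth pt [0.463 0.193 0.033]
narrow_brayer_mid side 0.62 [314. 287.] depth pt [0.453 0.204 0.029]
   TRI [0.4583 0.195  0.017 ] 0.0091
narrow_brayer_seat top 0.68 [419. 246.] depth pt [ 0.524 -0.307  0.009]
narrow_brayer_seat side 0.71 [314. 148.] depth pt [ 0.526 -0.31   0.009]
narrow_brayer_seat side 0.29 [313. 161.] depth pt [ 0.52  -0.25   0.009]
   TRI [ 0.5244 -0.3055  0.0124] 0.0014
scraper_mid top 0.96 [256. 280.] depth pt [0.437 0.082 0.032]
scraper_mid top 0.6 [392. 250.] depth pt [ 0.514 -0.241  0.008]
scraper_mid side 0.56 [329. 254.] depth pt [0.435 0.105 0.028]
   TRI [0.4358 0.0833 0.0033] 0.0006
scraper_seat top 0.96 [389. 250.] depth pt [ 0.513 -0.236  0.008]
scraper_seat top 0.67 [446. 248.] depth pt [ 0.52  -0.372  0.009]
scraper_seat side 0.96 [309. 158.] depth pt [ 0.531 -0.252
[... 1065 characters left out ...]
h pt [ 0.439 -0.233  0.059]
bar_grip side 0.65 [319. 134.] depth pt [ 0.52  -0.378  0.012]
   TRI [ 0.4476 -0.2342  0.0573] 0.0166
paint_bottle top 0.83 [121. 184.] depth pt [0.654 0.406 0.052]
ink_tin top 0.89 [270. 161.] depth pt [0.719 0.054 0.039]
ink_tin top 0.24 [392. 250.] depth pt [ 0.514 -0.243  0.008]
ink_tin side 0.91 [211. 233.] depth pt [0.713 0.095 0.028]
ink_tin side 0.58 [314. 148.] depth pt [ 0.524 -0.312  0.011]
   TRI [ 0.7304  0.0553 -0.0161] 0.0032
tape_roll top 0.92 [189. 162.] depth pt [ 0.722  0.258 -0.001]
tape_roll top 0.29 [392. 278.] depth pt [ 0.447 -0.224  0.079]
tape_roll side 0.95 [186. 290.] depth pt [ 0.727  0.243 -0.002]
   TRI [0.7194 0.255  0.015 ] 0.0027
```

The top view shows the scraper (255,277), narrow brayer (210,273) and baren (121,277) on the table. The tray is at (388,255) with the bar at rows 270–280, and there is no wide brayer or squeegee. The bottle is at (113,182), the tape at (193,160) and the tin at (269,160). Next I'll fit the tray and the tools from the depth image.

```bash
cat >> h.py <<'E'
def rect(pts):
    return cv2.minAreaRect((np.asarray(pts)[:,:2]*1000).astype(np.float32))
def handle(c,P,near,r=0.12,wood=True,zlo=0.024,zhi=0.045):
    """pts on wooden handle top near xy; returns center, dir(to thin end), etc"""
    hsv=cv2.cvtColor(c["image"],cv2.COLOR_BGR2HSV)
    m=(P[...,2]>zlo)&(P[...,2]<zhi)&(np.hypot(P[...,0]-near[0],P[...,1]-near[1])<r)
    return m,hsv
E
python3 - <<'E'
from h import *
C={n:cap(n) for n in("top","side")}
P=cloud(C["top"]); hsv=cv2.cvtColor(C["top"]["image"],cv2.COLOR_BGR2HSV)
tb=P[200:320,140:200]; print("table z",np.nanmedian(tb[...,2]),np.nanstd(tb[...,2]))
# tray wood walls
wood=(hsv[...,1]>90)&(hsv[...,0]>8)&(hsv[...,0]<25)&(hsv[...,2]>80)
reg=np.zeros_like(wood);reg[190:322,300:476]=1
m=wood&reg
pts=P[m]; pts=pts[~np.isnan(pts).any(1)]; print("wall z pct",np.percentile(pts[:,2],[5,25,50,75,95]).round(4)); 
print(rect(pts[(pts[:,2]>0.015)]), len(pts))
# tools
for n,(u,v) in dict(baren=(119,273),narrow=(209,267),scraper=(256,280)).items():
    q=P[v,u]; mm=wood&(P[...,2]>0.018)&(P[...,2]<0.045)&(np.hypot(P[...,0]-q[0],P[...,1]-q[1])<0.15)
    k,l,s,ce=cv2.connectedComponentsWithStats(mm.astype(np.uint8)); i=1+np.argmax(s[1:,4]); pp=P[l==i]
    print(n,q.round(3),"n",len(pp),"z",np.percentile(pp[:,2],[5,50,95]).round(4),"rect",rect(pp),"bbox",s[i])
# channels
d=(P[...,2]<0.014)&(P[...,2]>0.0)
d[:,:]&=reg
k,l,s,ce=cv2.connectedComponentsWithStats(d.astype(np.uint8))
for i in range(1,k):
    if s[i,4]>60: print("hole",s[i],P[l==i][:,:3].mean(0).round(4))
im=C["top"]["image"][185:330,295:485]; cv2.imwrite("pics/traz.png",cv2.resize(im,None,fx=4,fy=4,interpolation=cv2.INTER_CUBIC))
zz=np.clip((P[185:330,295:485,2])*255/0.09,0,255); cv2.imwrite("pics/trazd.png",cv2.resize(np.nan_to_num(zz).astype(np.uint8),None,fx=4,fy=4,interpolation=0))
E
```

```text
table z 7.689044557002145e-05 0.0020851785549354995
wall z pct [0.0174 0.0229 0.0247 0.0267 0.0438]
((502.4688720703125, -228.8362579345703), (372.54864501953125, 268.1372985839844), 87.96324920654297) 2524
baren [0.446 0.406 0.03 ] n 532 z [0.0273 0.0315 0.0349] rect ((409.62030029296875, 402.6573181152344), (29.00138282775879, 110.27120971679688), 89.63129425048828) bbox [113 265  14  48 532]
narrow [0.464 0.193 0.03 ] n 544 z [0.028  0.0317 0.0352] rect ((407.95843505859375, 94.97416687011719), (27.45074462890625, 110.36628723144531), 80.11481475830078) bbox [241 269  19  47 544]
scraper [0.436 0.082 0.033] n 544 z [0.028  0.0317 0.0352] rect ((407.95843505859375, 94.97416687011719), (27.45074462890625, 110.36628723144531), 80.11481475830078) bbox [241 269  19  47 544]
hole [ 300  190  176  132 2059] [ 0.4426 -0.1531  0.002 ]
hole [369 190  40  10 190] [ 0.6493 -0.2378  0.0022]
hole [410 190  66  84 833] [ 0.6041 -0.401   0.002 ]
hole [ 381  208   25   63 1027] [ 0.5514 -0.2435  0.0086]
hole [ 318  210   34   59 1054] [ 0.5521 -0.103   0.0084]
hole [432 213  26  62 975] [ 0.5426 -0.368   0.0089]
hole [409 215  19  58 798] [ 0.5365 -0.3045  0.0088]
hole [355 221  22  49 691] [ 0.5297 -0.1771  0.0088]
```

View pics/traz.png

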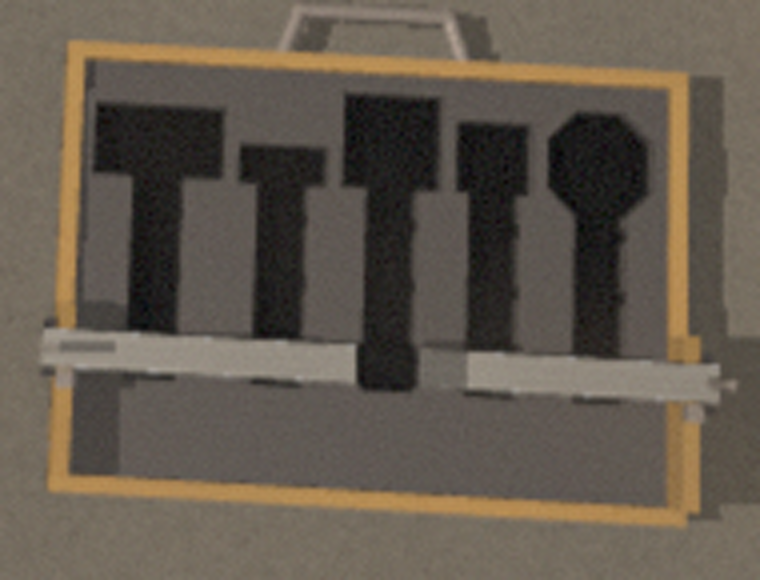

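View pics/trazd.png

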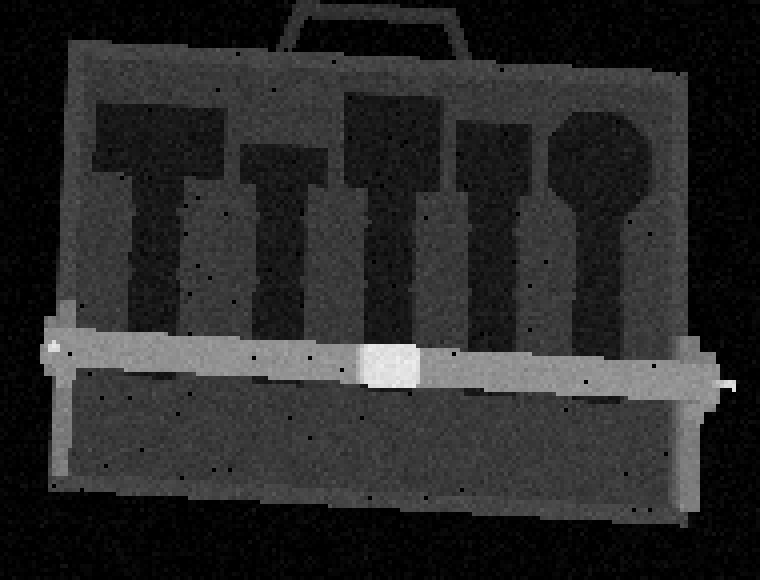

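The zoomed picture shows all five empty cutouts (wide brayer, squeegee, scraper, narrow brayer, baren, left to right) and the grip block at about (388,365). Next I'll fit the cutouts and handles precisely.

```bash
cat > meas.py <<'E'
from h import *
from scipy.spatial.transform import Rotation as R
def tools(c,P,seeds):
    hsv=cv2.cvtColor(c["image"],cv2.COLOR_BGR2HSV)
    wood=(hsv[...,1]>90)&(hsv[...,0]>8)&(hsv[...,0]<25)&(hsv[...,2]>60)
    out={}
    for n,(u,v) in seeds.items():
        mm=(wood&(P[...,2]>0.016)&(P[...,2]<0.05)).astype(np.uint8)
        k,l,s,ce=cv2.connectedComponentsWithStats(mm)
        best=max([i for i in range(1,k) if s[i,4]>150],key=lambda i:-np.hypot(*(ce[i]-[u,v])))
        pp=P[l==best]; r=rect(pp); w,h=r[1]; a=np.deg2rad(r[2]+(0 if w>h else 90)); d=np.array([np.cos(a),np.sin(a)])
        if d[0]<0:d=-d
        ce_=np.array(r[0])/1000; out[n]=(ce_+0.03*d,np.degrees(np.arctan2(d[1],d[0])),np.percentile(pp[:,2],[50,90]),r[1])
    return out
E
python3 - <<'E'
from meas import *
c=cap("top");P=cloud(c)
for n,(m,a,z,s) in tools(c,P,dict(baren=(121,287),narrow=(209,282),scraper=(252,292))).items(): print(n,"mid",m.round(4),"yaw",round(a,2),"z",z.round(4),np.round(s,1))
# cutouts
yaw=np.deg2rad(-2.04); O=np.array([.526,-.23]); Rm=np.array([[np.cos(yaw),-np.sin(yaw)],[np.sin(yaw),np.cos(yaw)]])
g=cv2.resize(c["image"],None,fx=4,fy=4,interpolation=cv2.INTER_CUBIC).max(2)
# sample z=20 plane on tray grid 0.5mm
xs=np.arange(-.16,.11,.0005); ys=np.arange(-.19,.19,.0005); X,Y=np.meshgrid(xs,ys,indexing="ij")
W=np.stack([X,Y],-1)@Rm.T+O
T=np.linalg.inv(c["cam_to_world"]); K=c["intrinsics"]
q=np.concatenate([W,np.full(X.shape+(1,),.020)],-1)@T[:3,:3].T+T[:3,3]; u=q[...,0]/q[...,2]*K[0,0]+K[0,2]; v=q[...,1]/q[...,2]*K[1,1]+K[1,2]
I=cv2.remap(c["image"].max(2),u.astype(np.float32),v.astype(np.float32),cv2.INTER_LINEAR)
cv2.imwrite("pics/ortho.png",I[::-1,::-1])
D=I<52
for yc,n in((.125,"wide"),(.055,"squee"),(-.01,"scr"),(-.075,"narrow"),(-.14,"baren")):
    j=np.abs(ys-yc)<.04
    for x in(-.03,-.01,0.01):
        i=np.argmin(abs(xs-x)); row=D[i]; 
        # run nearest yc
        k,l,s,ce=cv2.connectedComponentsWithStats(row.astype(np.uint8)[None]); 
        rr=[(s[t,0],s[t,0]+s[t,2]) for t in range(1,k) if s[t,2]>40]; r=min(rr,key=lambda r:abs(ys[(r[0]+r[1])//2]-yc))
        print(n,x,"y",(ys[r[0]]+ys[r[1]-1])/2,"w",ys[r[1]-1]-ys[r[0]],end=" | ")
    yc2=(ys[r[0]]+ys[r[1]-1])/2; col=D[:,np.abs(ys-yc2)<.008].mean(1)>.5
    xx=xs[col]; print("front end x",xx.max(),"x range",xs[col][0])
b=(P[...,2]>.07)&(P[...,2]<.095); b[:180]=0;b[320:]=0;b[:,:370]=0;b[:,410:]=0
bp=P[b]; print("block",rect(bp),np.percentile(bp[:,2],[10,50,90]), len(bp))
o=readout.get_obs(); print(R.from_euler("xyz",o["eef_rot"]).as_matrix().round(3))
E
```

```text
baren mid [0.4685 0.3991] yaw 4.58 z [0.0282 0.0334] [167.7  57.3]
narrow mid [0.4544 0.192 ] yaw -1.63 z [0.0315 0.0342] [ 29. 108.]
scraper mid [0.4374 0.0897] yaw -9.78 z [0.0319 0.0347] [ 27.8 110.4]
wide -0.03 y 0.12975000000000028 w 0.028500000000000025 | wide -0.01 y 0.12975000000000028 w 0.027500000000000024 | wide 0.01 y 0.12950000000000028 w 0.028000000000000025 | front end x 0.0715000000000002 x range -0.061499999999999916
squee -0.03 y 0.055000000000000215 w 0.028000000000000025 | squee -0.01 y 0.055500000000000216 w 0.027000000000000024 | squee 0.01 y 0.055250000000000216 w 0.027500000000000024 | front end x 0.051000000000000184 x range -0.061499999999999916
scr -0.03 y -0.009749999999999842 w 0.027500000000000024 | scr -0.01 y -0.008999999999999841 w 0.026000000000000023 | scr 0.01 y -0.010249999999999843 w 0.027500000000000024 | front end x 0.08500000000000021 x range -0.08899999999999994
narrow -0.03 y -0.0709999999999999 w 0.027000000000000024 | narrow -0.01 y -0.0697499999999999 w 0.025500000000000023 | narrow 0.01 y -0.0712499999999999 w 0.028500000000000025 | front end x 0.0720000000000002 x range -0.060999999999999915
baren -0.03 y -0.13399999999999995 w 0.027000000000000024 | baren -0.01 y -0.13249999999999995 w 0.025000000000000022 | baren 0.01 y -0.13424999999999995 w 0.027500000000000024 | front end x 0.08150000000000021 x range -0.060999999999999915
block ((452.10687255859375, -226.1809539794922), (22.243366241455078, 30.56345558166504), 1.3597384691238403) [0.07657354 0.07906586 0.08125862] 156
[[ 0.     0.931  0.366]
 [-0.     0.366 -0.931]
 [-1.     0.     0.   ]]
```

View pics/ortho.png

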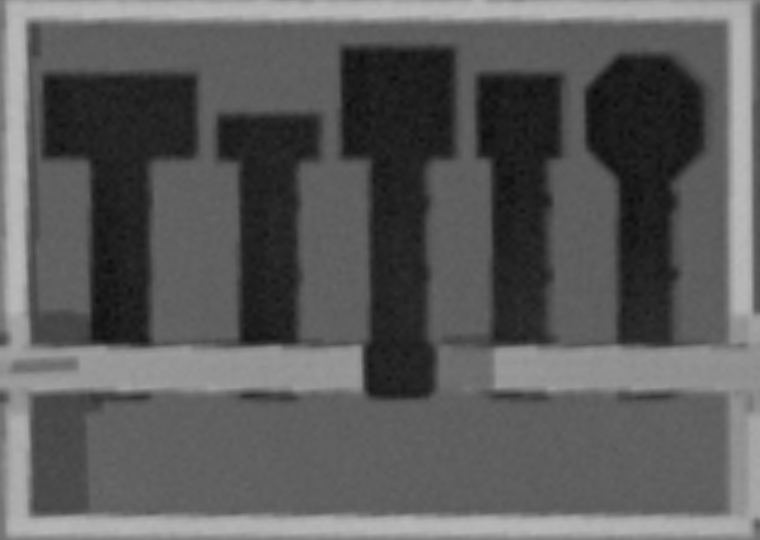

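```bash
python3 -m creep '[[[0.024,0.031,-0.01,0,0,0.116],[0.049,0.062,-0.02,0,0,0.232],[0.073,0.092,-0.03,0,0,0.348],[0.097,0.123,-0.04,0,0,0.464],[0.121,0.154,-0.05,0,0,0.58]]]' 0.6; python3 -m creep '[[[0.024,0.031,-0.01,0,0,0.116],[0.049,0.062,-0.02,0,0,0.232],[0.073,0.092,-0.03,0,0,0.348],[0.097,0.123,-0.04,0,0,0.464],[0.121,0.154,-0.05,0,0,0.58]]]'
```

```text
t: 2.27
tool_pos: [0.3322, -0.3798, 0.181]
eef_rot: [-0.163, 1.57, -0.775]
contact_force: [1.1, 0.1, -0.1]
opening: 0.602
t: 2.68
tool_pos: [0.4544, -0.2244, 0.1309]
eef_rot: [-0.402, 1.569, -0.427]
contact_force: [1.3, 0.0, 0.5]
opening: 0.606
```

```bash
cat > st.py <<'E'
from h import *
from scipy.spatial.transform import Rotation as R
o=readout.get_obs(); M=R.from_euler("xyz",o["eef_rot"]).as_matrix()
print("t",round(o["t"],2),"tcp",o["tool_pos"].round(4),"jaw deg",np.degrees(np.arctan2(M[1,2],M[0,2])).round(2),"down",M[:,0].round(3),"F",o["contact_force"].round(1),"open",round(o["opening"],3),"q6",o["joint_pos"][5].round(2))
E
python3 st.py
python3 - <<'E'
from h import *
c=cap("side","s1"); P=cap("top","t1")
E
```

```text
t 2.68 tcp [ 0.4544 -0.2244  0.1309] jaw deg -1.47 down [ 0.001 -0.001 -1.   ] F [1.3 0.  0.5] open 0.606 q6 -0.52
```

View pics/s1.png

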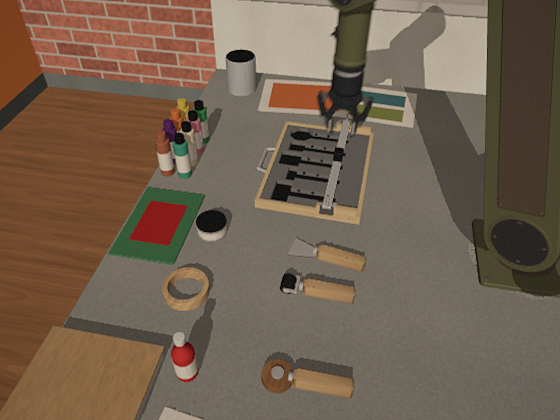

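View pics/t1.png

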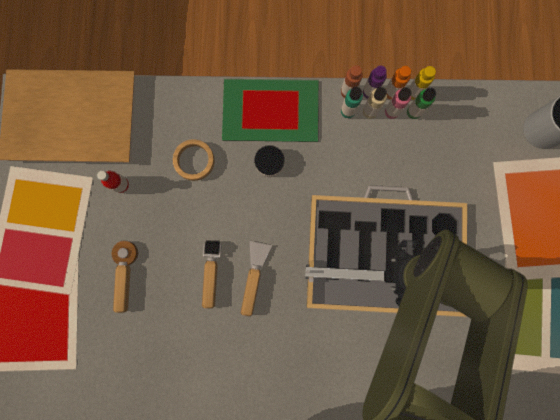

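The fingers are over the grip block, seen at (343,120) in the side view with the jaws along x. I'll descend and grip.

```bash
python3 -m creep '[[[-0.002,-0.002,-0.025,0,0,-0.01],[-0.002,-0.002,-0.05,0,0,-0.01],[-0.002,-0.002,-0.07,0,0,-0.01],[-0.002,-0.002,-0.083,0,0,-0.01],[-0.002,-0.002,-0.083,0,0,-0.01]]]'; python3 st.py; python3 -m creep '[[[0,0,0,0,0,0],[0,0,0,0,0,0],[0,0,0,0,0,0],[0,0,0,0,0,0],[0,0,0,0,0,0]]]' 0 50;  python3 st.py
```

```text
t: 3.2
tool_pos: [0.4513, -0.2225, 0.0445]
eef_rot: [2.315, 1.564, 2.281]
contact_force: [0.3, 0.7, -0.2]
opening: 0.599
t 3.2 tcp [ 0.4513 -0.2225  0.0445] jaw deg -1.95 down [-0.005  0.005 -1.   ] F [ 0.3  0.7 -0.2] open 0.599 q6 -0.51
t: 3.62
tool_pos: [0.4518, -0.2232, 0.0453]
eef_rot: [2.272, 1.566, 2.238]
contact_force: [-0.5, -2.1, -0.6]
opening: 0.274
t 3.62 tcp [ 0.4518 -0.2232  0.0453] jaw deg -1.97 down [-0.003  0.004 -1.   ] F [-0.5 -2.1 -0.6] open 0.274 q6 -0.51
```

```bash
python3 -m creep '[[[0,0,0.006,0,0,0],[0,0,0.012,0,0,0],[0,0,0.013,0,0,0],[0,0,0.013,0,0,0],[0,0,0.013,0,0,0]]]'; python3 -m creep '[[[-0.012,0,0,0,0,0],[-0.024,0.001,0,0,0,0],[-0.036,0.001,0,0,0,0],[-0.046,0.002,0,0,0,0],[-0.047,0.002,0,0,0,0]]]';python3 st.py; python3 -m creep '[[[0,0,-0.004,0,0,0],[0,0,-0.008,0,0,0],[0,0,-0.012,0,0,0],[0,0,-0.013,0,0,0],[0,0,-0.013,0,0,0]]]';python3 st.py
```

```text
t: 4.03
tool_pos: [0.4519, -0.2232, 0.0586]
eef_rot: [2.213, 1.566, 2.178]
contact_force: [-0.7, -0.3, -2.8]
opening: 0.276
t: 4.45
tool_pos: [0.4036, -0.2215, 0.0588]
eef_rot: [2.18, 1.567, 2.144]
contact_force: [1.9, -1.2, -3.3]
opening: 0.275
t 4.45 tcp [ 0.4036 -0.2215  0.0588] jaw deg -2.01 down [-0.002  0.003 -1.   ] F [ 1.9 -1.2 -3.3] open 0.275 q6 -0.56
t: 4.87
tool_pos: [0.4036, -0.2215, 0.0454]
eef_rot: [2.302, 1.567, 2.267]
contact_force: [1.7, -0.1, -3.8]
opening: 0.273
t 4.87 tcp [ 0.4036 -0.2215  0.0454] jaw deg -2.0 down [-0.003  0.003 -1.   ] F [ 1.7 -0.1 -3.8] open 0.273 q6 -0.56
```

```bash
python3 -m creep '[[[0,0,0,0,0,0],[0,0,0,0,0,0],[0,0,0,0,0,0],[0,0,0,0,0,0],[0,0,0,0,0,0]]]' 0.6;  python3 -m creep '[[[0,0,0.03,0,0,0],[0,0,0.07,0,0,0],[0,0,0.11,0,0,0],[0,0.02,0.14,0,0,0.1],[0,0.06,0.15,0,0,0.22]]]'; python3 st.py
python3 - <<'E'
from h import *
cap("side","s2"); cap("top","t2")
E
```

```text
t: 5.28
tool_pos: [0.4035, -0.2215, 0.0455]
eef_rot: [2.332, 1.567, 2.297]
contact_force: [0.0, -0.4, -0.2]
opening: 0.605
t: 5.7
tool_pos: [0.4078, -0.1656, 0.2007]
eef_rot: [-0.788, 1.562, -0.602]
contact_force: [1.4, 0.5, 0.1]
opening: 0.601
t 5.7 tcp [ 0.4078 -0.1656  0.2007] jaw deg 10.66 down [ 0.007 -0.005 -1.   ] F [1.4 0.5 0.1] open 0.601 q6 -0.67
```

View pics/s2.png

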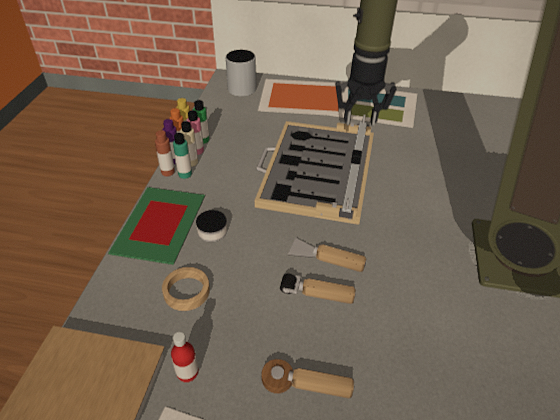

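View pics/t2.png

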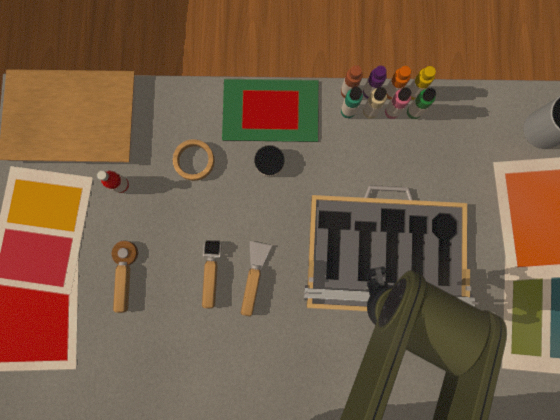

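The bar now lies past the bumps at (365,165) in the side view. Next is the scraper.

```bash
python3 -m creep '[[[0.003,0.025,0,0,0,0.121],[0.006,0.05,0,0,0,0.242],[0.009,0.077,-0.01,0,0,0.363],[0.012,0.102,-0.02,0,0,0.485],[0.015,0.128,-0.03,0,0,0.607]]]' 0.6; python3 -m creep '[[[0.003,0.025,-0.01,0,0,0.121],[0.006,0.05,-0.02,0,0,0.242],[0.009,0.077,-0.04,0,0,0.363],[0.012,0.102,-0.06,0,0,0.485],[0.015,0.128,-0.07,0,0,0.607]]]';  python3 st.py
python3 - <<'E'
from meas import *
c=cap("top","t3");P=cloud(c)
b=P[285:305,308:360]; 
print("bar z",np.nanpercentile(b[...,2][b[...,2]>.035],[10,50,90]))
m=(b[...,2]>.044); print(b[m].mean(0), b[m][:,0].min(),b[m][:,0].max())
c=cap("side","s3")
E
```

```text
t: 6.22
tool_pos: [0.4185, -0.0292, 0.1674]
eef_rot: [1.297, 1.568, 2.1]
contact_force: [-0.8, -0.2, -0.3]
opening: 0.6
t: 6.63
tool_pos: [0.4318, 0.0993, 0.0952]
eef_rot: [1.688, 1.565, 3.102]
contact_force: [0.1, 0.5, 0.5]
opening: 0.597
t 6.63 tcp [0.4318 0.0993 0.0952] jaw deg 81.06 down [-0.006  0.    -1.   ] F [0.1 0.5 0.5] open 0.597 q6 -1.29
bar z [0.04799348 0.05134176 0.05420063]
[ 0.40831515 -0.09612702  0.05144271] 0.38626319794195535 0.4271889576180398
```

View pics/s3.png

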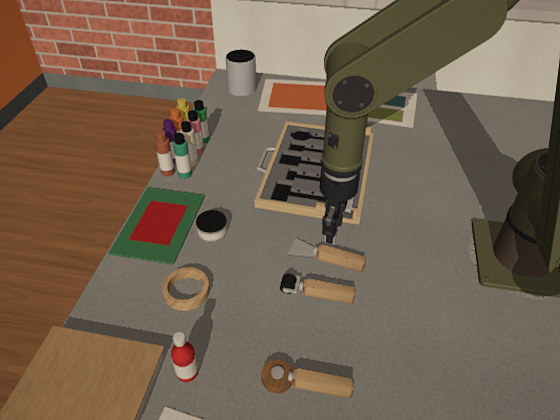

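View pics/t3.png

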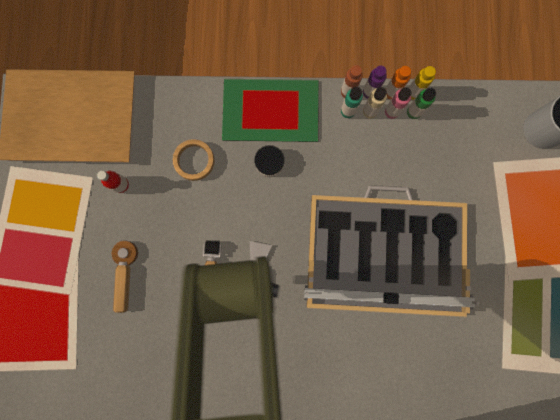

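```bash
python3 -m creep '[[[0.003,-0.005,-0.01,0,0,-0.015],[0.006,-0.01,-0.02,0,0,-0.015],[0.006,-0.01,-0.03,0,0,-0.015],[0.006,-0.01,-0.04,0,0,-0.015],[0.006,-0.01,-0.04,0,0,-0.015]]]' 0.6; python3 st.py
```

```text
t: 7.15
tool_pos: [0.4369, 0.0898, 0.0539]
eef_rot: [1.686, 1.561, 3.083]
contact_force: [0.1, 0.1, -0.5]
opening: 0.6
t 7.15 tcp [0.4369 0.0898 0.0539] jaw deg 80.04 down [-0.01   0.001 -1.   ] F [ 0.1  0.1 -0.5] open 0.6 q6 -1.29
```

```bash
python3 -m creep '[[[0,0,-0.015,0,0,0],[0,0,-0.03,0,0,0],[0,0,-0.04,0,0,0],[0,0,-0.045,0,0,0],[0,0,-0.045,0,0,0]]]'; python3 st.py;python3 -m creep '[[[0,0,0,0,0,0],[0,0,0,0,0,0],[0,0,0,0,0,0],[0,0,0,0,0,0],[0,0,0,0,0,0]]]' 0 50;  python3 st.py
```

```text
t: 7.57
tool_pos: [0.4364, 0.0892, 0.0084]
eef_rot: [1.73, 1.559, 3.125]
contact_force: [-0.1, 0.9, 1.0]
opening: 0.605
t 7.57 tcp [0.4364 0.0892 0.0084] jaw deg 79.97 down [-0.012  0.    -1.   ] F [-0.1  0.9  1. ] open 0.605 q6 -1.29
t: 7.98
tool_pos: [0.4371, 0.0892, 0.0093]
eef_rot: [1.723, 1.561, 3.119]
contact_force: [-0.0, -1.0, 6.1]
opening: 0.315
t 7.98 tcp [0.4371 0.0892 0.0093] jaw deg 79.97 down [-0.01  0.   -1.  ] F [-0.  -1.   6.1] open 0.315 q6 -1.29
```

```bash
python3 -m creep '[[[0,0,0.02,0,0,0],[0,0,0.05,0,0,0.03],[0,0,0.08,0,0,0.07],[0,0,0.1,0,0,0.11],[0,0,0.1,0,0,0.14]]]'; python3 st.py
python3 - <<'E'
from h import *
cap("side","s4"); cap("top","t4")
E
```

```text
t: 8.4
tool_pos: [0.44, 0.0896, 0.1133]
eef_rot: [1.835, 1.569, -2.91]
contact_force: [1.0, 0.6, -1.8]
opening: 0.318
t 8.4 tcp [0.44   0.0896 0.1133] jaw deg 88.11 down [-0.001 -0.    -1.   ] F [ 1.   0.6 -1.8] open 0.318 q6 -1.43
```

View pics/s4.png

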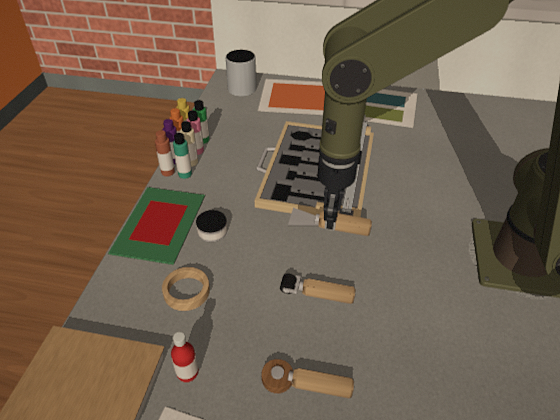

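```bash
python3 -m creep '[[[0.008,-0.033,0,0,0,0],[0.016,-0.066,0,0,0,0],[0.025,-0.1,0,0,0,0],[0.033,-0.133,0,0,0,0],[0.041,-0.166,0,0,0,0]]]'; python3 -m creep '[[[0.008,-0.033,0,0,0,0],[0.016,-0.066,0,0,0,0],[0.025,-0.1,-0.01,0,0,0],[0.033,-0.133,-0.02,0,0,0],[0.041,-0.165,-0.03,0,0,0]]]'; python3 -m creep '[[[0,0,0,0,0,0],[0,0,0,0,0,0],[0,0,0,0,0,0],[0,0,0,0,0,0],[0,0,0,0,0,0]]]'; python3 st.py
python3 - <<'E'
from h import *
cap("side","s5"); cap("top","t5")
E
```

```text
t: 8.92
tool_pos: [0.4778, -0.0779, 0.1095]
eef_rot: [1.634, 1.562, -3.114]
contact_force: [0.9, 0.2, -1.3]
opening: 0.321
t: 9.33
tool_pos: [0.5181, -0.2443, 0.078]
eef_rot: [1.542, 1.56, 3.076]
contact_force: [0.1, 0.9, -1.9]
opening: 0.314
t: 9.75
tool_pos: [0.5175, -0.2428, 0.078]
eef_rot: [1.486, 1.559, 3.021]
contact_force: [0.9, 0.4, -1.4]
opening: 0.315
t 9.75 tcp [ 0.5175 -0.2428  0.078 ] jaw deg 87.95 down [-0.012  0.001 -1.   ] F [ 0.9  0.4 -1.4] open 0.315 q6 -2.04
```

View pics/s5.png

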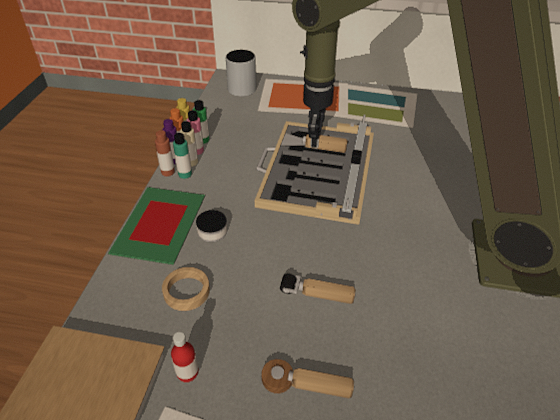

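View pics/t5.png

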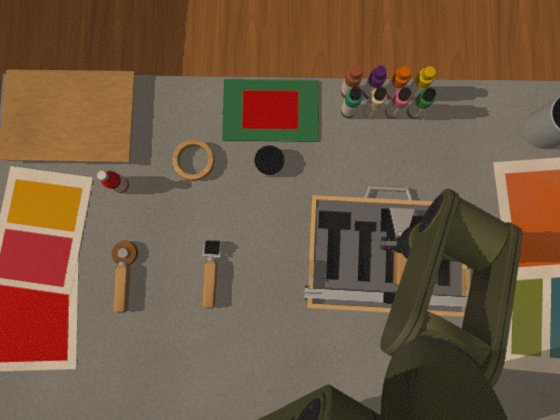

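```bash
cat > held.py <<'E'
from meas import *
import sys
cx,cy=float(sys.argv[1]),float(sys.argv[2])
c=cap("top");P=cloud(c); hsv=cv2.cvtColor(c["image"],cv2.COLOR_BGR2HSV)
wood=(hsv[...,1]>80)&(hsv[...,0]>5)&(hsv[...,0]<28)&(hsv[...,2]>50)
m=wood&(abs(P[...,0]-cx)<.15)&(abs(P[...,1]-cy)<.05)&(P[...,2]>.026)&(P[...,2]<.16)
k,l,s,ce=cv2.connectedComponentsWithStats(m.astype(np.uint8)); i=1+np.argmax(s[1:,4]); pp=P[l==i]
print(len(pp),"z",np.percentile(pp[:,2],[10,50,90]).round(4),rect(pp))
# in tray frame, O=(.5226,-.2299)
yaw=np.deg2rad(-2.04);Rm=np.array([[np.cos(yaw),-np.sin(yaw)],[np.sin(yaw),np.cos(yaw)]])
t=(pp[:,:2]-[.5230,-.2299])@Rm
for x0 in np.arange(-.1,.14,.01):
    k=(t[:,0]>=x0)&(t[:,0]<x0+.01)
    if k.sum()>3: print(x0.round(2),"y",np.percentile(t[k,1],[3,97]).round(4),"z",np.median(pp[k,2]).round(4),k.sum())
print("x range",np.percentile(t[:,0],[.5,99.5]).round(4))
E
python3 held.py .49 -.241
python3 - <<'E'
from h import *
c=cap("top");P=cloud(c); im=c["image"][190:320,340:480]; cv2.imwrite("pics/z5.png",cv2.resize(im,None,fx=5,fy=5,interpolation=cv2.INTER_CUBIC))
E
```

```text
319 z [0.0842 0.1006 0.1035] ((472.41259765625, -239.3366241455078), (72.65552520751953, 31.117660522460938), 7.049864292144775)
-0.09 y [-0.0083 -0.0006] z 0.0959 22
-0.08 y [-0.0097 -0.0005] z 0.1003 36
-0.07 y [-0.0143 -0.0007] z 0.1003 37
-0.06 y [-0.0161 -0.0009] z 0.1011 51
-0.05 y [-0.0197 -0.0006] z 0.1006 48
-0.04 y [-0.0217 -0.001 ] z 0.1008 65
-0.03 y [-0.0191 -0.0006] z 0.1007 44
-0.02 y [-0.0114  0.0088] z 0.1013 16
x range [-0.0878 -0.0172]
```

View pics/z5.png

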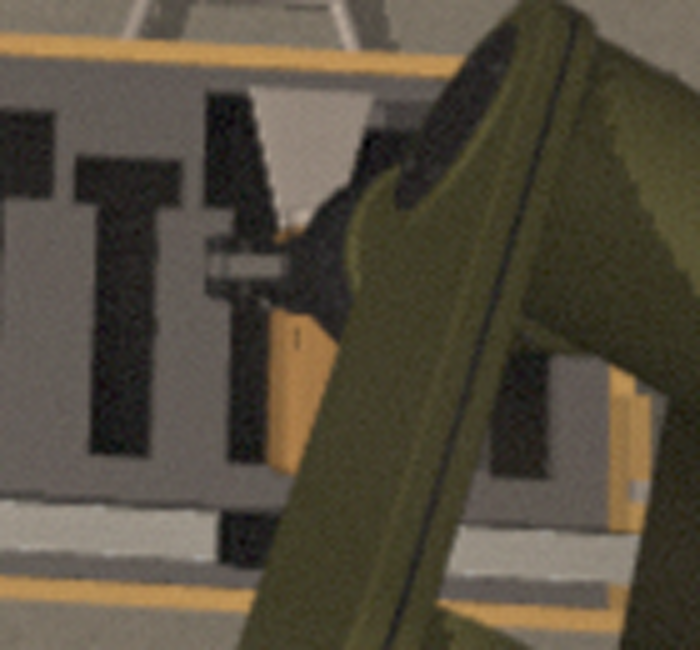

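```bash
python3 -m creep '[[[0.002,0.001,-0.01,0,-0.006,0],[0.0035,0.002,-0.02,0,-0.012,0],[0.0035,0.002,-0.03,0,-0.012,0],[0.0035,0.002,-0.037,0,-0.012,0],[0.0035,0.002,-0.037,0,-0.012,0]]]'; python3 -m creep '[[[0,0,0,0,0,0],[0,0,0,0,0,0],[0,0,0,0,0,0],[0,0,0,0,0,0],[0,0,0,0,0,0]]]'; python3 st.py; python3 held.py .49 -.241
python3 - <<'E'
from h import *
c=cap("top");P=cloud(c); im=c["image"][190:320,340:480]; cv2.imwrite("pics/z6.png",cv2.resize(im,None,fx=5,fy=5,interpolation=cv2.INTER_CUBIC))
c=cap("side"); im=c["image"][110:220,250:390]; cv2.imwrite("pics/z6s.png",cv2.resize(im,None,fx=5,fy=5,interpolation=cv2.INTER_CUBIC))
E
```

```text
t: 10.37
tool_pos: [0.5205, -0.2407, 0.0399]
eef_rot: [0.654, 1.568, 2.189]
contact_force: [-0.2, 0.3, -1.2]
opening: 0.31
t: 10.78
tool_pos: [0.5208, -0.2409, 0.0403]
eef_rot: [0.417, 1.569, 1.953]
contact_force: [0.4, -0.9, -1.2]
opening: 0.313
t 10.78 tcp [ 0.5208 -0.2409  0.0403] jaw deg 87.97 down [-0.001  0.002 -1.   ] F [ 0.4 -0.9 -1.2] open 0.313 q6 -2.04
270 z [0.0448 0.0613 0.065 ] ((474.30963134765625, -235.78750610351562), (71.08319854736328, 27.713258743286133), 7.091737270355225)
-0.09 y [-0.005  0.001] z 0.0568 14
-0.08 y [-0.0072  0.0018] z 0.0603 28
-0.07 y [-0.0095  0.0017] z 0.0606 33
-0.06 y [-0.013   0.0017] z 0.0614 41
-0.05 y [-0.0144  0.0013] z 0.0621 40
-0.04 y [-0.0168  0.0013] z 0.0621 53
-0.03 y [-0.0164  0.0015] z 0.062 42
-0.02 y [-0.0079  0.008 ] z 0.06 19
x range [-0.0849 -0.0143]
```

View pics/z6.png

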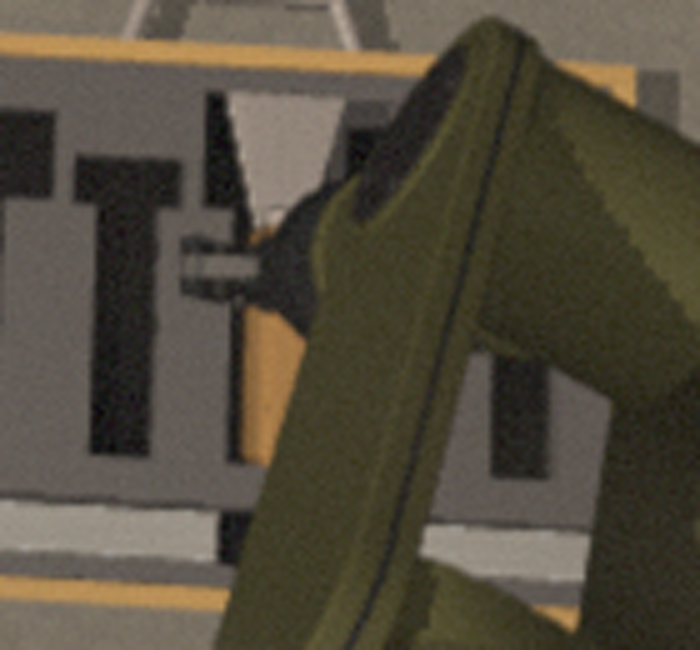

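View pics/z6s.png

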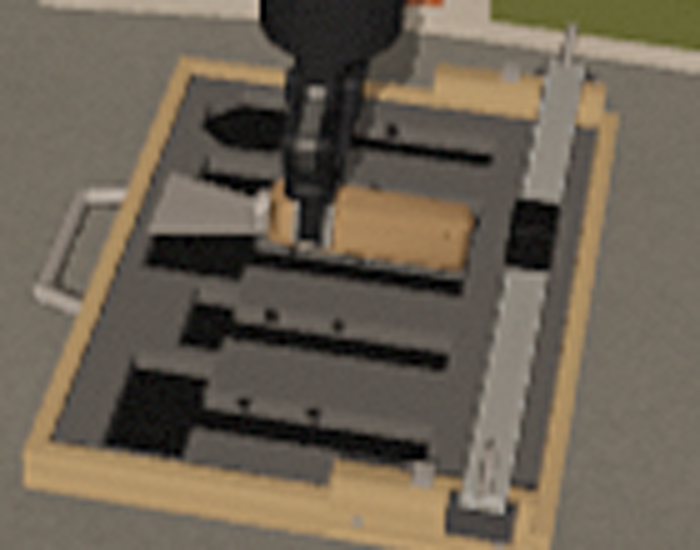

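```bash
python3 -m creep '[[[0,0,-0.004,0,0,0],[0,0,-0.008,0,0,0],[0,0,-0.012,0,0,0],[0,0,-0.014,0,0,0],[0,0,-0.014,0,0,0]]]'; python3 st.py; python3 -m creep '[[[0,0,-0.001,0,0,0],[0,0,-0.002,0,0,0],[0,0,-0.003,0,0,0],[0,0,-0.004,0,0,0],[0,0,-0.004,0,0,0]]]'; python3 st.py
```

```text
t: 11.35
tool_pos: [0.5202, -0.2404, 0.0254]
eef_rot: [0.705, 1.567, 2.24]
contact_force: [0.1, 0.8, -1.0]
opening: 0.315
t 11.35 tcp [ 0.5202 -0.2404  0.0254] jaw deg 87.96 down [-0.002  0.003 -1.   ] F [ 0.1  0.8 -1. ] open 0.315 q6 -2.04
t: 11.77
tool_pos: [0.5207, -0.2393, 0.022]
eef_rot: [0.287, 1.566, 1.821]
contact_force: [1.7, 4.8, 3.4]
opening: 0.317
t 11.77 tcp [ 0.5207 -0.2393  0.022 ] jaw deg 87.92 down [-0.001  0.004 -1.   ] F [1.7 4.8 3.4] open 0.317 q6 -2.04
```

```bash
python3 -m creep '[[[0,0,0,0,0,0],[0,0,0,0,0,0],[0,0,0,0,0,0],[0,0,0.01,0,0,0],[0,0,0.04,0,0,0]]]' 0.5; python3 st.py; python3 -m creep '[[[0,0,0.02,0,0,0],[0,0,0.02,0,0,0],[0,0,0.02,0,0,0],[0,0,0.02,0,0,0],[0,0,0.02,0,0,0]]]' 0; python3 st.py
python3 - <<'E'
from h import *
c=cap("side"); im=c["image"][110:220,250:390]; cv2.imwrite("pics/z7s.png",cv2.resize(im,None,fx=5,fy=5,interpolation=cv2.INTER_CUBIC))
E
```

```text
t: 12.18
tool_pos: [0.5176, -0.2379, 0.0591]
eef_rot: [0.856, 1.559, 2.39]
contact_force: [0.4, 0.0, 1.3]
opening: 0.498
t 12.18 tcp [ 0.5176 -0.2379  0.0591] jaw deg 87.9 down [-0.009  0.008 -1.   ] F [0.4 0.  1.3] open 0.498 q6 -2.04
t: 12.6
tool_pos: [0.5168, -0.2375, 0.0782]
eef_rot: [0.894, 1.557, 2.428]
contact_force: [-0.7, -0.3, -0.5]
opening: -0.001
t 12.6 tcp [ 0.5168 -0.2375  0.0782] jaw deg 87.9 down [-0.011  0.009 -1.   ] F [-0.7 -0.3 -0.5] open -0.001 q6 -2.04
```

View pics/z7s.png

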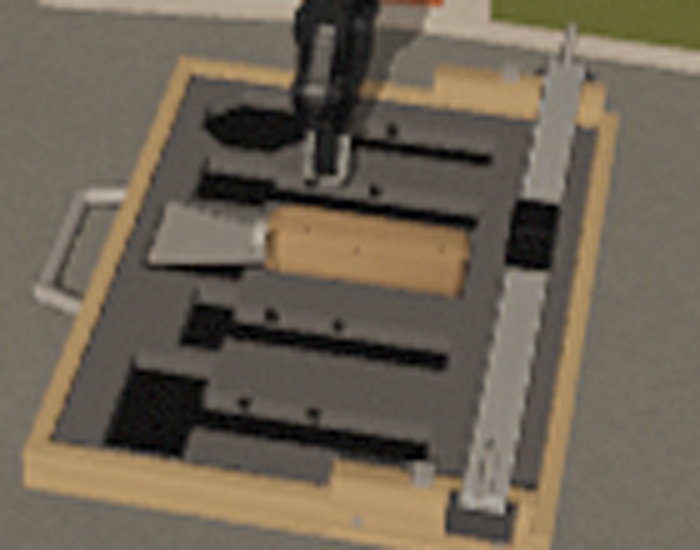

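```bash
python3 -m creep '[[[0.003,-0.002,-0.01,-0.005,-0.005,0],[0.005,-0.003,-0.02,-0.009,-0.011,0],[0.005,-0.003,-0.025,-0.009,-0.011,0],[0.005,-0.003,-0.025,-0.009,-0.011,0],[0.005,-0.003,-0.025,-0.009,-0.011,0]]]'; python3 st.py; python3 -m creep '[[[0,0,-0.003,0,0,0],[0,0,-0.006,0,0,0],[0,0,-0.009,0,0,0],[0,0,-0.012,0,0,0],[0,0,-0.013,0,0,0]]]'; python3 st.py
```

```text
t: 13.07
tool_pos: [0.5211, -0.2401, 0.0522]
eef_rot: [0.938, 1.568, 2.472]
contact_force: [0.3, 0.1, 0.2]
opening: -0.003
t 13.07 tcp [ 0.5211 -0.2401  0.0522] jaw deg 87.91 down [-0.002  0.001 -1.   ] F [0.3 0.1 0.2] open -0.003 q6 -2.04
t: 13.48
tool_pos: [0.5212, -0.2403, 0.04]
eef_rot: [1.038, 1.569, 2.573]
contact_force: [-2.6, 2.8, 19.3]
opening: 0.003
t 13.48 tcp [ 0.5212 -0.2403  0.04  ] jaw deg 87.91 down [-0.002  0.001 -1.   ] F [-2.6  2.8 19.3] open 0.003 q6 -2.04
```

```bash
python3 -m creep '[[[0,0,-0.001,0,0,0],[0,0,-0.001,0,0,0],[0,0,-0.001,0,0,0],[0,0,-0.001,0,0,0],[0,0,-0.001,0,0,0]]]'; python3 -m creep '[[[0,0,0.03,0,0,0],[0,0,0.07,0,0,0],[0,0.03,0.1,0,0,0],[-0.01,0.07,0.1,0,0,0],[-0.02,0.11,0.1,0,0,0]]]' 0.6; python3 -m creep '[[[-0.01,0.04,0,0,0,0],[-0.02,0.08,0,0,0,0],[-0.03,0.12,0,0,0,0],[-0.04,0.16,0,0,0,0],[-0.05,0.2,0,0,0,0]]]'; python3 st.py
python3 - <<'E'
from meas import *
c=cap("top","t8");P=cloud(c); im=c["image"][190:320,300:480]; cv2.imwrite("pics/z8.png",cv2.resize(im,None,fx=4,fy=4,interpolation=cv2.INTER_CUBIC))
c=cap("side"); im=c["image"][110:220,250:390]; cv2.imwrite("pics/z8s.png",cv2.resize(im,None,fx=5,fy=5,interpolation=cv2.INTER_CUBIC))
E
python3 held.py .49 -.241
```

```text
t: 13.9
tool_pos: [0.5211, -0.2403, 0.0401]
eef_rot: [1.014, 1.57, 2.549]
contact_force: [-1.5, 0.8, 7.3]
opening: 0.004
t: 14.32
tool_pos: [0.5036, -0.1308, 0.1427]
eef_rot: [-1.773, 1.565, -0.241]
contact_force: [0.3, 1.5, -0.8]
opening: 0.597
t: 14.73
tool_pos: [0.4527, 0.0709, 0.143]
eef_rot: [-1.725, 1.564, -0.194]
contact_force: [0.5, 0.1, -0.4]
opening: 0.602
t 14.73 tcp [0.4527 0.0709 0.143 ] jaw deg 87.74 down [ 0.007 -0.001 -1.   ] F [ 0.5  0.1 -0.4] open 0.602 q6 -1.47
598 z [0.0355 0.0398 0.0425] ((491.08258056640625, -238.82357788085938), (29.38648223876953, 108.59721374511719), 87.44062042236328)
-0.09 y [-0.0198  0.0037] z 0.0389 33
-0.08 y [-0.0241  0.0038] z 0.0399 56
-0.07 y [-0.0236  0.0036] z 0.0396 57
-0.06 y [-0.0234  0.0033] z 0.0393 57
-0.05 y [-0.0231  0.0035] z 0.04 54
-0.04 y [-0.0228  0.0039] z 0.0404 56
-0.03 y [-0.0226  0.003 ] z 0.0397 57
-0.02 y [-0.0225  0.0035] z 0.0397 55
-0.01 y [-0.0216  0.0036] z 0.0402 51
-0.0 y [-0.0214  0.0038] z 0.0403 55
0.01 y [-0.0234  0.0034] z 0.0393 55
0.02 y [-0.0215  0.0005] z 0.0373 12
x range [-0.0854  0.022 ]
```

View pics/t8.png

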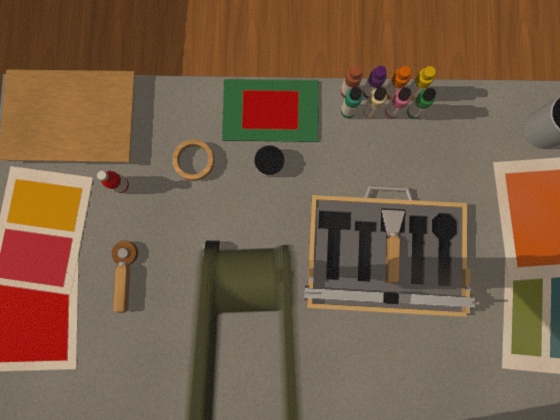

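View pics/z8.png

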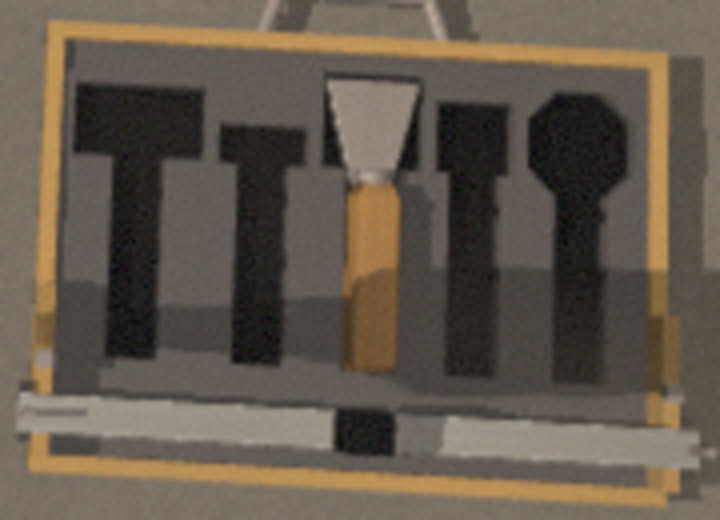

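View pics/z8s.png

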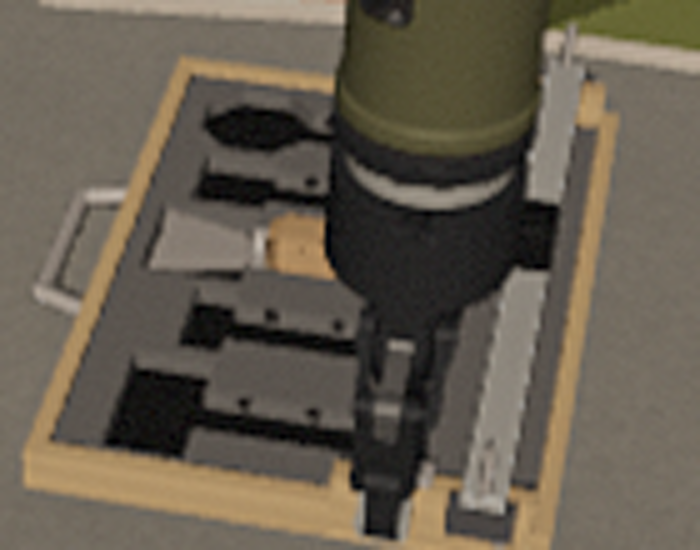

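The scraper is home: its handle top measures 0.040 m and it is centred in the channel. Next is the narrow brayer, after checking whether it has been knocked.

```bash
python3 -m creep '[[[0,0.03,0,0,0,0.01],[0,0.06,0,0,0,0.01],[0.001,0.09,-0.02,0,0,0.01],[0.002,0.11,-0.05,0,0,0.01],[0.002,0.121,-0.07,0,0,0.01]]]' 0.6; python3 st.py
python3 - <<'E'
from h import *
c=cap("side","s9")
for q in("narrow_brayer_mid","baren_mid"): print(pinpoint("side",q)[:1])
d=cap("top"); print(proj(c,[.4544,.192,.016]),proj(c,[.4396,.4025,.016]))
E
```

```text
t: 15.3
tool_pos: [0.4558, 0.1939, 0.0719]
eef_rot: [-1.589, 1.563, -0.041]
contact_force: [-0.9, 0.3, 0.3]
opening: 0.595
t 15.3 tcp [0.4558 0.1939 0.0719] jaw deg 88.69 down [ 0.008 -0.    -1.   ] F [-0.9  0.3  0.3] open 0.595 q6 -1.23
[{'location': [313.6, 287.3], 'conf': 0.96}]
[{'location': [307.5, 378.8], 'conf': 0.87}]
[314.33148776 286.3521925 ] [306.52838533 377.59787958]
```

View pics/s9.png

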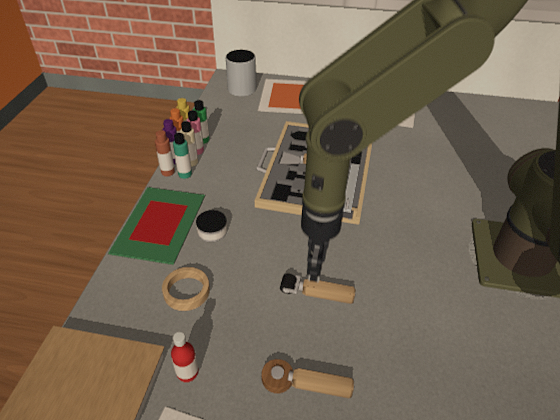

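Neither tool has moved: predictions and detections agree to about 1 px. I'll descend and grip.

```bash
python3 -m creep '[[[-0.001,-0.002,-0.015,0,0.008,0],[-0.001,-0.002,-0.03,0,0.008,0],[-0.001,-0.002,-0.045,0,0.008,0],[-0.001,-0.002,-0.058,0,0.008,0],[-0.001,-0.002,-0.063,0,0.008,0]]]'; python3 st.py;python3 -m creep '[[[0,0,0,0,0,0],[0,0,0,0,0,0],[0,0,0,0,0,0],[0,0,0,0,0,0],[0,0,0,0,0,0]]]' 0 50;  python3 st.py
```

```text
t: 15.92
tool_pos: [0.4544, 0.1882, 0.0097]
eef_rot: [2.281, 1.567, -2.457]
contact_force: [0.4, 0.5, -0.2]
opening: 0.601
t 15.92 tcp [0.4544 0.1882 0.0097] jaw deg 88.56 down [-0.003 -0.002 -1.   ] F [ 0.4  0.5 -0.2] open 0.601 q6 -1.24
t: 16.33
tool_pos: [0.4559, 0.188, 0.0111]
eef_rot: [-2.957, 1.569, -1.411]
contact_force: [0.7, -3.8, 7.2]
opening: 0.309
t 16.33 tcp [0.4559 0.188  0.0111] jaw deg 88.56 down [ 0.    -0.002 -1.   ] F [ 0.7 -3.8  7.2] open 0.309 q6 -1.24
```

```bash
python3 -m creep '[[[0,0,0.02,0,0,0],[0,0,0.05,0,0,0],[0,0,0.08,0,0,0],[0,-0.01,0.1,0,0,0],[0,-0.04,0.1,0,0,-0.01]]]'; python3 -m creep '[[[0.005,-0.04,0,0,0,0],[0.01,-0.08,0,0,0,0],[0.015,-0.12,0,0,0,0],[0.02,-0.16,0,0,0,0],[0.025,-0.19,0,0,0,0]]]'; python3 st.py
python3 - <<'E'
from h import *
c=cap("side","s10")
E
```

```text
t: 16.75
tool_pos: [0.46, 0.151, 0.1158]
eef_rot: [-1.365, 1.56, 0.174]
contact_force: [0.7, 0.2, -1.6]
opening: 0.318
t: 17.17
tool_pos: [0.4844, -0.0417, 0.1161]
eef_rot: [-1.45, 1.56, 0.089]
contact_force: [1.9, -1.1, -1.9]
opening: 0.316
t 17.17 tcp [ 0.4844 -0.0417  0.1161] jaw deg 88.16 down [ 0.011  0.001 -1.   ] F [ 1.9 -1.1 -1.9] open 0.316 q6 -1.72
```

View pics/s10.png

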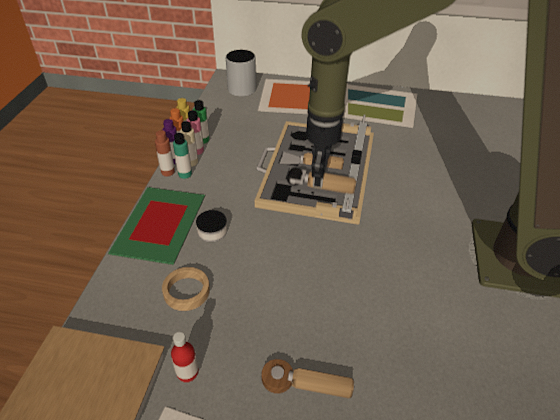

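```bash
python3 -m creep '[[[0.006,-0.04,0,0,0.01,0],[0.012,-0.08,0,0,0.01,0],[0.018,-0.12,0,0,0.01,0],[0.024,-0.16,0,0,0.01,0],[0.029,-0.2,0,0,0.01,0]]]'; python3 -m creep '[[[0.004,-0.03,0,0,0,0],[0.008,-0.059,-0.01,0,0,0],[0.008,-0.059,-0.025,0,0,0],[0.008,-0.059,-0.04,0,0,0],[0.008,-0.059,-0.05,0,0,0]]]'; python3 -m creep '[[[0,0,0,0,0,0],[0,0,0,0,0,0],[0,0,0,0,0,0],[0,0,0,0,0,0],[0,0,0,0,0,0]]]'; python3 st.py; python3 held.py .49 -.301
python3 - <<'E'
from h import *
c=cap("top");P=cloud(c); im=c["image"][190:320,340:480]; cv2.imwrite("pics/z11.png",cv2.resize(im,None,fx=5,fy=5,interpolation=cv2.INTER_CUBIC))
c=cap("side"); im=c["image"][110:220,250:390]; cv2.imwrite("pics/z11s.png",cv2.resize(im,None,fx=5,fy=5,interpolation=cv2.INTER_CUBIC))
E
```

```text
t: 17.63
tool_pos: [0.5153, -0.2464, 0.1164]
eef_rot: [-2.248, 1.566, -0.71]
contact_force: [0.9, 0.1, -1.5]
opening: 0.314
t: 18.05
tool_pos: [0.5223, -0.3053, 0.0649]
eef_rot: [-2.35, 1.569, -0.813]
contact_force: [-0.2, -0.1, -1.7]
opening: 0.314
t: 18.47
tool_pos: [0.523, -0.3054, 0.066]
eef_rot: [-2.243, 1.567, -0.706]
contact_force: [-0.9, 0.2, -1.4]
opening: 0.314
t 18.47 tcp [ 0.523  -0.3054  0.066 ] jaw deg 88.08 down [ 0.003 -0.003 -1.   ] F [-0.9  0.2 -1.4] open 0.314 q6 -2.13
498 z [0.0721 0.0863 0.0895] ((476.0640869140625, -302.6876220703125), (77.1693344116211, 35.335445404052734), 7.225692272186279)
-0.09 y [-0.0849 -0.0638] z 0.0836 15
-0.08 y [-0.0894 -0.0617] z 0.0856 72
-0.07 y [-0.0897 -0.0617] z 0.0868 73
-0.06 y [-0.0898 -0.0618] z 0.0868 69
-0.05 y [-0.0893 -0.062 ] z 0.0863 75
-0.04 y [-0.0882 -0.0624] z 0.0866 66
-0.03 y [-0.0877 -0.0622] z 0.0865 69
-0.02 y [-0.0838 -0.0547] z 0.0863 54
-0.01 y [-0.0635 -0.0522] z 0.0813 5
x range [-0.0821 -0.0093]
```

View pics/z11.png

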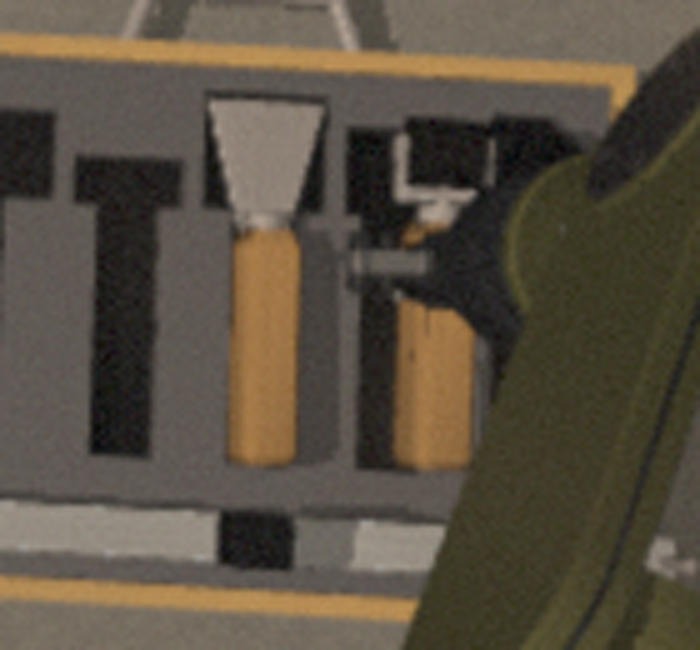

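View pics/z11s.png

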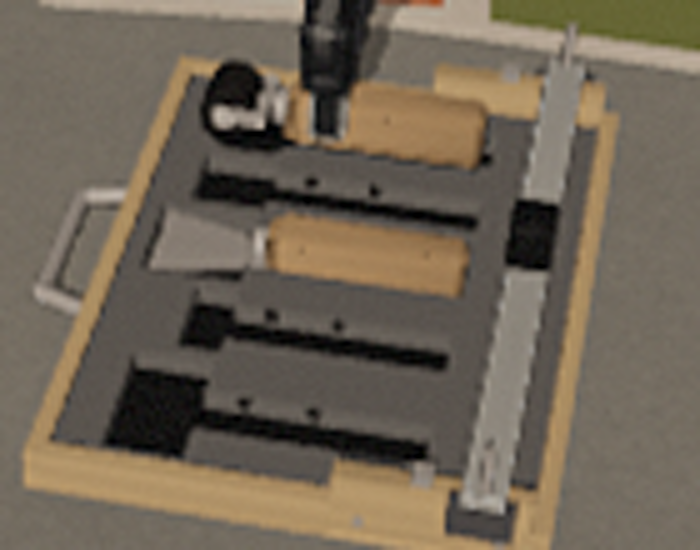

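```bash
python3 -m creep '[[[-0.002,0.002,0,-0,0.003,0],[-0.003,0.004,-0.008,0.003,0.003,0],[-0.003,0.004,-0.016,0.003,0.003,0],[-0.003,0.004,-0.024,0.003,0.003,0],[-0.003,0.004,-0.026,0.003,0.003,0]]]'; python3 -m creep '[[[0,0,0,0,0,0],[0,0,0,0,0,0],[0,0,0,0,0,0],[0,0,0,0,0,0],[0,0,0,0,0,0]]]'; python3 st.py; python3 held.py .49 -.301
python3 - <<'E'
from h import *
c=cap("top");P=cloud(c); im=c["image"][190:320,340:480]; cv2.imwrite("pics/z12.png",cv2.resize(im,None,fx=5,fy=5,interpolation=cv2.INTER_CUBIC))
E
```

```text
t: 19.03
tool_pos: [0.5184, -0.3005, 0.0375]
eef_rot: [0.941, 1.566, 2.478]
contact_force: [-0.8, -0.2, -1.3]
opening: 0.317
t: 19.45
tool_pos: [0.5187, -0.3008, 0.0379]
eef_rot: [0.922, 1.567, 2.459]
contact_force: [-0.6, 0.7, -1.5]
opening: 0.312
t 19.45 tcp [ 0.5187 -0.3008  0.0379] jaw deg 88.06 down [-0.003  0.002 -1.   ] F [-0.6  0.7 -1.5] open 0.312 q6 -2.13
470 z [0.0437 0.0584 0.0619] ((470.70428466796875, -298.3135681152344), (76.16932678222656, 34.14994430541992), 6.23475980758667)
-0.09 y [-0.0832 -0.0576] z 0.057 45
-0.08 y [-0.0848 -0.0572] z 0.0584 65
-0.07 y [-0.0848 -0.0576] z 0.0589 68
-0.06 y [-0.0847 -0.0578] z 0.0584 64
-0.05 y [-0.0837 -0.0577] z 0.0583 68
-0.04 y [-0.0841 -0.0581] z 0.0586 64
-0.03 y [-0.0821 -0.058 ] z 0.0582 63
-0.02 y [-0.0749 -0.0495] z 0.059 33
x range [-0.0867 -0.0147]
```

View pics/z12.png

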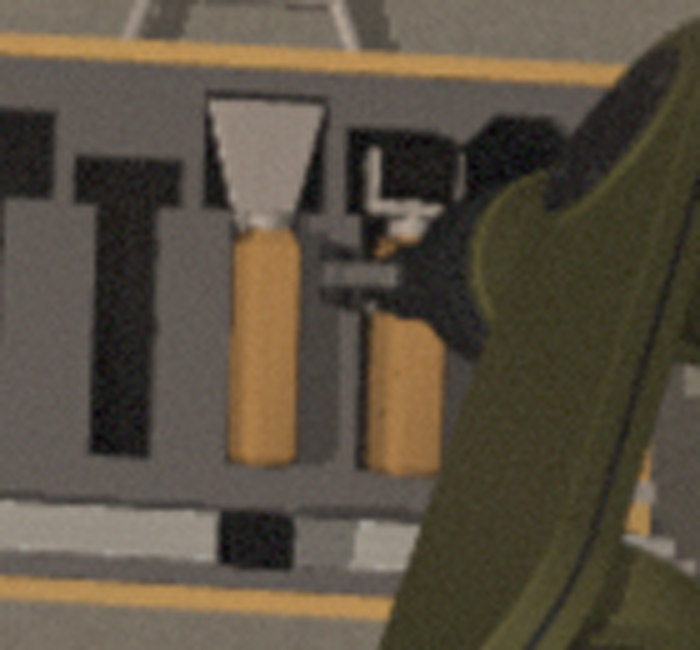

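```bash
python3 -m creep '[[[0.0015,0,-0.003,0,-0.003,0],[0.0015,0,-0.006,0,-0.003,0],[0.0015,0,-0.009,0,-0.003,0],[0.0015,0,-0.011,0,-0.003,0],[0.0015,0,-0.011,0,-0.003,0]]]'; python3 st.py; python3 -m creep '[[[0,0,-0.001,0,0,0],[0,0,-0.002,0,0,0],[0,0,-0.003,0,0,0],[0,0,-0.003,0,0,0],[0,0,-0.003,0,0,0]]]'; python3 st.py
```

```text
t: 19.97
tool_pos: [0.5198, -0.3003, 0.0262]
eef_rot: [0.259, 1.567, 1.795]
contact_force: [-0.5, 0.1, -1.6]
opening: 0.316
t 19.97 tcp [ 0.5198 -0.3003  0.0262] jaw deg 88.05 down [-0.001  0.003 -1.   ] F [-0.5  0.1 -1.6] open 0.316 q6 -2.13
t: 20.38
tool_pos: [0.52, -0.2998, 0.0234]
eef_rot: [0.114, 1.567, 1.65]
contact_force: [-0.3, 3.6, 2.5]
opening: 0.313
t 20.38 tcp [ 0.52   -0.2998  0.0234] jaw deg 88.05 down [-0.     0.004 -1.   ] F [-0.3  3.6  2.5] open 0.313 q6 -2.13
```

```bash
python3 -m creep '[[[0,0,0,0,0,0],[0,0,0,0,0,0],[0,0,0,0,0,0],[0,0,0.01,0,0,0],[0,0,0.04,0,0,0]]]' 0.5; python3 -m creep '[[[0.002,-0.002,0.01,-0.006,-0.005,0],[0.002,-0.002,0.01,-0.006,-0.005,0],[0.002,-0.002,0.01,-0.006,-0.005,0],[0.002,-0.002,0.01,-0.006,-0.005,0],[0.002,-0.002,0.01,-0.006,-0.005,0]]]' 0; python3 st.py;  python3 held.py .49 -.301
python3 - <<'E'
from h import *
c=cap("side"); im=c["image"][110:220,250:390]; cv2.imwrite("pics/z13s.png",cv2.resize(im,None,fx=5,fy=5,interpolation=cv2.INTER_CUBIC))
E
```

```text
t: 20.8
tool_pos: [0.5169, -0.2982, 0.0602]
eef_rot: [0.782, 1.559, 2.319]
contact_force: [0.2, -0.2, -0.3]
opening: 0.502
t: 21.22
tool_pos: [0.5181, -0.2997, 0.0692]
eef_rot: [0.927, 1.565, 2.464]
contact_force: [-0.6, -0.2, -0.1]
opening: -0.006
t 21.22 tcp [ 0.5181 -0.2997  0.0692] jaw deg 88.03 down [-0.005  0.004 -1.   ] F [-0.6 -0.2 -0.1] open -0.006 q6 -2.13
454 z [0.0361 0.0444 0.0478] ((471.75933837890625, -285.4175720214844), (76.88143920898438, 59.16712951660156), 3.486685276031494)
-0.09 y [-0.0801 -0.0572] z 0.0425 32
-0.08 y [-0.081  -0.0569] z 0.0442 60
-0.07 y [-0.0816 -0.0567] z 0.0449 61
-0.06 y [-0.085  -0.0571] z 0.0444 60
-0.05 y [-0.0846 -0.0566] z 0.0446 63
-0.04 y [-0.0845 -0.0574] z 0.045 59
-0.03 y [-0.0841 -0.0569] z 0.0446 57
-0.02 y [-0.083 -0.044] z 0.0442 62
x range [-0.0863 -0.0107]
```

View pics/z13s.png

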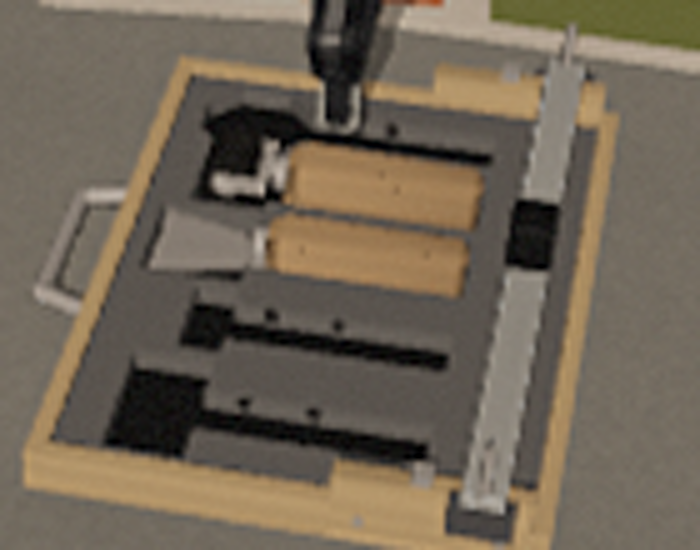

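```bash
python3 -m creep '[[[0.002,-0.0015,-0.01,-0.004,-0.005,0],[0.002,-0.0015,-0.015,-0.004,-0.005,0],[0.002,-0.0015,-0.018,-0.004,-0.005,0],[0.002,-0.0015,-0.018,-0.004,-0.005,0],[0.002,-0.0015,-0.018,-0.004,-0.005,0]]]'; python3 st.py; python3 -m creep '[[[0,0,-0.003,0,0,0],[0,0,-0.006,0,0,0],[0,0,-0.009,0,0,0],[0,0,-0.011,0,0,0],[0,0,-0.012,0,0,0]]]'; python3 st.py
```

```text
t: 21.73
tool_pos: [0.52, -0.301, 0.0507]
eef_rot: [1.034, 1.57, 2.571]
contact_force: [-0.3, 0.2, 0.1]
opening: -0.001
t 21.73 tcp [ 0.52   -0.301   0.0507] jaw deg 88.04 down [-0.001  0.    -1.   ] F [-0.3  0.2  0.1] open -0.001 q6 -2.13
t: 22.15
tool_pos: [0.5204, -0.3014, 0.04]
eef_rot: [-2.213, 1.57, -0.676]
contact_force: [-2.9, 2.3, 17.4]
opening: -0.001
t 22.15 tcp [ 0.5204 -0.3014  0.04  ] jaw deg 88.04 down [ 0. -0. -1.] F [-2.9  2.3 17.4] open -0.001 q6 -2.13
```

```bash
python3 -m creep '[[[0,0,0.03,0,0,0],[0,0,0.07,0,0,0],[0,0.03,0.1,0,0,0],[-0.005,0.07,0.1,0,0,0],[-0.01,0.11,0.1,0,0,0]]]' 0.6; python3 -m creep '[[[-0.005,0.04,0,0,0,0],[-0.01,0.08,0,0,0,0],[-0.014,0.12,0,0,0,0],[-0.018,0.16,0,0,0,0],[-0.022,0.2,0,0,0,0]]]'; python3 -m creep '[[[-0.005,0.04,0,0,0,0],[-0.01,0.08,0,0,0,0],[-0.014,0.12,0,0,0,0],[-0.018,0.16,0,0,0,0],[-0.022,0.2,0,0,0,0]]]'; python3 st.py
python3 held.py .49 -.301
python3 held.py .49 -.240 | head -1
python3 - <<'E'
from meas import *
c=cap("top","t14");P=cloud(c)
hsv=cv2.cvtColor(c["image"],cv2.COLOR_BGR2HSV)
wood=(hsv[...,1]>90)&(hsv[...,0]>8)&(hsv[...,0]<25)&(hsv[...,2]>80)
mm=wood&(P[...,2]>0.018)&(P[...,2]<0.045)&(abs(P[...,1]-.4)<.1)&(P[...,0]<.467); pp=P[mm]; print(len(pp),rect(pp))
E
```

```text
t: 22.57
tool_pos: [0.5126, -0.192, 0.1427]
eef_rot: [-1.96, 1.563, -0.426]
contact_force: [1.6, 2.0, -0.7]
opening: 0.599
t: 22.98
tool_pos: [0.4899, 0.0098, 0.1429]
eef_rot: [-1.922, 1.563, -0.388]
contact_force: [0.9, 0.2, 0.6]
opening: 0.598
t: 23.4
tool_pos: [0.4672, 0.2117, 0.143]
eef_rot: [-1.901, 1.563, -0.368]
contact_force: [0.9, -0.5, -0.3]
opening: 0.601
t 23.4 tcp [0.4672 0.2117 0.143 ] jaw deg 87.88 down [ 0.008 -0.003 -1.   ] F [ 0.9 -0.5 -0.3] open 0.601 q6 -1.18
613 z [0.0352 0.0398 0.0424] ((489.02679443359375, -300.0072021484375), (30.054048538208008, 110.77632904052734), 87.4599838256836)
-0.09 y [-0.0825 -0.057 ] z 0.0386 31
-0.08 y [-0.0836 -0.0572] z 0.04 59
-0.07 y [-0.0835 -0.0568] z 0.0404 60
-0.06 y [-0.0834 -0.0573] z 0.0396 56
-0.05 y [-0.083  -0.0569] z 0.0399 58
-0.04 y [-0.0832 -0.0573] z 0.04 56
-0.03 y [-0.0819 -0.0575] z 0.0402 51
-0.02 y [-0.0829 -0.0577] z 0.0395 60
-0.01 y [-0.0834 -0.0571] z 0.0399 58
-0.0 y [-0.0859 -0.0572] z 0.0399 54
0.01 y [-0.0834 -0.0573] z 0.0394 51
0.02 y [-0.0808 -0.0598] z 0.038 19
x range [-0.0859  0.023 ]
598 z [0.0356 0.0397 0.0427] ((491.02301025390625, -237.82318115234375), (28.975317001342773, 107.74417114257812), 89.61400604248047)
18 ((364.89605712890625, 391.26556396484375), (4.750062465667725, 14.95456600189209), 86.2527084350586)
```

View pics/t14.png

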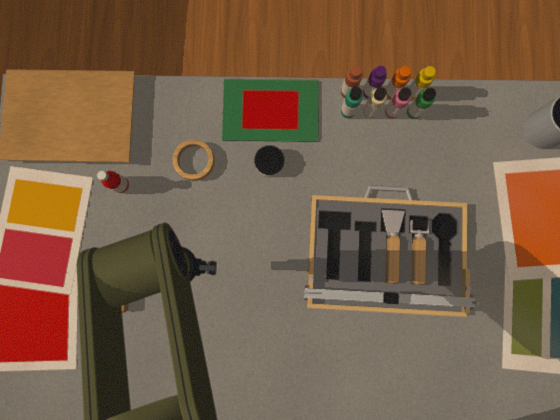

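```bash
python3 -m creep '[[[-0.005,0.04,0,0,0.008,0.03],[-0.01,0.08,0,0,0.008,0.03],[-0.015,0.12,-0.02,0,0.008,0.03],[-0.021,0.15,-0.04,0,0.008,0.03],[-0.0275,0.19,-0.06,0,0.008,0.03]]]'; python3 st.py
python3 - <<'E'
from h import *
c=cap("side","s15")
print(pinpoint("side","baren_mid")[:1])
print(proj(c,[.4396,.4025,.016]))
E
```

```text
t: 23.97
tool_pos: [0.4408, 0.399, 0.0838]
eef_rot: [-3.034, 1.568, -1.467]
contact_force: [0.5, -0.1, -0.2]
opening: 0.597
t 23.97 tcp [0.4408 0.399  0.0838] jaw deg 89.81 down [ 0.    -0.003 -1.   ] F [ 0.5 -0.1 -0.2] open 0.597 q6 -0.9
[{'location': [306.2, 377.7], 'conf': 0.73}]
[306.52838533 377.59787958]
```

View pics/s15.png

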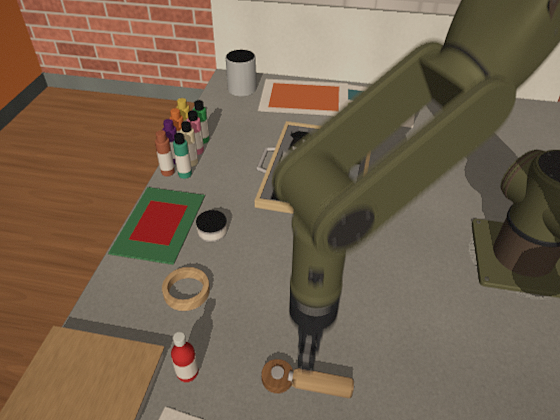

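```bash
python3 -m creep '[[[-0.001,0.003,-0.02,0.003,0,0],[-0.001,0.003,-0.04,0.003,0,0],[-0.001,0.003,-0.058,0.003,0,0],[-0.001,0.003,-0.072,0.003,0,0],[-0.001,0.003,-0.074,0.003,0,0]]]'; python3 st.py;python3 -m creep '[[[0,0,0,0,0,0],[0,0,0,0,0,0],[0,0,0,0,0,0],[0,0,0,0,0,0],[0,0,0,0,0,0]]]' 0 50;  python3 st.py
```

```text
t: 24.48
tool_pos: [0.4372, 0.4015, 0.0049]
eef_rot: [2.103, 1.562, -2.609]
contact_force: [0.1, 1.0, -0.6]
opening: 0.599
t 24.48 tcp [0.4372 0.4015 0.0049] jaw deg 89.97 down [-0.007 -0.004 -1.   ] F [ 0.1  1.  -0.6] open 0.599 q6 -0.9
t: 24.9
tool_pos: [0.4376, 0.4015, 0.0057]
eef_rot: [2.092, 1.563, -2.621]
contact_force: [-0.0, -0.6, -1.4]
opening: 0.314
t 24.9 tcp [0.4376 0.4015 0.0057] jaw deg 89.96 down [-0.006 -0.004 -1.   ] F [-0.  -0.6 -1.4] open 0.314 q6 -0.9
```

```bash
python3 -m creep '[[[0,0,0,0,0,0],[0,0,0,0.004,-0.006,0],[0,0,0.003,0.004,-0.006,0],[0.001,0,0.005,0.004,-0.006,0],[0.001,0,0.005,0.004,-0.006,0]]]' 0.5; python3 st.py;python3 -m creep '[[[0,0,0,0,0,0],[0,0,0,0,0,0],[0,0,0,0,0,0],[0,0,0,0,0,0],[0,0,0,0,0,0]]]' 0 50;  python3 st.py
```

```text
t: 25.32
tool_pos: [0.4392, 0.402, 0.0115]
eef_rot: [-0.632, 1.569, 0.939]
contact_force: [-0.2, 1.4, 0.5]
opening: 0.502
t 25.32 tcp [0.4392 0.402  0.0115] jaw deg 89.98 down [ 0.001  0.001 -1.   ] F [-0.2  1.4  0.5] open 0.502 q6 -0.9
t: 25.73
tool_pos: [0.4396, 0.4024, 0.012]
eef_rot: [-0.734, 1.568, 0.837]
contact_force: [-1.1, 0.2, 5.7]
opening: 0.315
t 25.73 tcp [0.4396 0.4024 0.012 ] jaw deg 89.98 down [ 0.002  0.002 -1.   ] F [-1.1  0.2  5.7] open 0.315 q6 -0.9
```

```bash
python3 -m creep '[[[0,0,0.02,0,0,0],[0,0,0.05,0,0,0],[0,0,0.08,0,0,0],[0,-0.01,0.1,0,0,0],[0.003,-0.04,0.1,0,0,-0.035]]]'; python3 -m creep '[[[0.004,-0.04,0,0,0,0],[0.008,-0.08,0,0,0,0],[0.012,-0.12,0,0,0,0],[0.016,-0.16,0,0,0,0],[0.02,-0.2,0,0,0,0]]]'; python3 -m creep '[[[0.004,-0.04,0,0,0,0],[0.008,-0.08,0,0,0,0],[0.012,-0.12,0,0,0,0],[0.016,-0.16,0,0,0,0],[0.02,-0.2,0,0,0,0]]]'; python3 st.py
python3 - <<'E'
from h import *
c=cap("side","s16")
E
```

```text
t: 26.15
tool_pos: [0.4458, 0.3675, 0.1164]
eef_rot: [-0.767, 1.556, 0.771]
contact_force: [1.8, 0.4, -1.2]
opening: 0.315
t: 26.57
tool_pos: [0.4649, 0.1656, 0.1159]
eef_rot: [-0.728, 1.557, 0.81]
contact_force: [1.7, -0.7, -2.0]
opening: 0.31
t: 26.98
tool_pos: [0.4841, -0.0362, 0.1154]
eef_rot: [-0.642, 1.558, 0.897]
contact_force: [2.0, 0.5, -2.1]
opening: 0.319
t 26.98 tcp [ 0.4841 -0.0362  0.1154] jaw deg 88.16 down [ 0.008  0.01  -1.   ] F [ 2.   0.5 -2.1] open 0.319 q6 -1.72
```

View pics/s16.png

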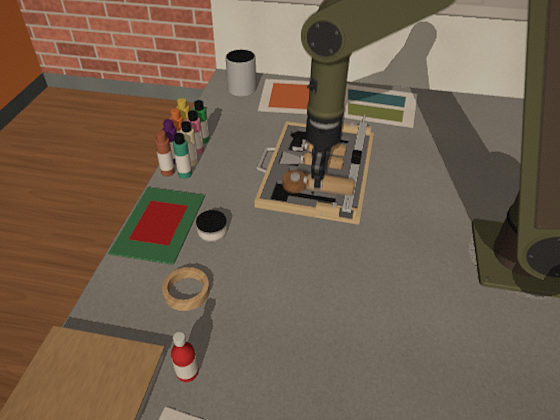

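```bash
python3 -m creep '[[[0.004,-0.04,0,-0.01,0.008,0],[0.008,-0.08,0,-0.01,0.008,0],[0.012,-0.12,0,-0.01,0.008,0],[0.016,-0.16,0,-0.01,0.008,0],[0.02,-0.2,0,-0.01,0.008,0]]]'; python3 -m creep '[[[0.004,-0.04,0,0,0,0],[0.007,-0.08,0,0,0,0],[0.01,-0.124,-0.01,0,0,0],[0.01,-0.124,-0.03,0,0,0],[0.01,-0.124,-0.05,0,0,0]]]'; python3 -m creep '[[[0,0,0,0,0,0],[0,0,0,0,0,0],[0,0,0,0,0,0],[0,0,0,0,0,0],[0,0,0,0,0,0]]]'; python3 st.py; python3 held.py .48 -.363
python3 - <<'E'
from h import *
c=cap("top");P=cloud(c); im=c["image"][190:320,340:480]; cv2.imwrite("pics/z17.png",cv2.resize(im,None,fx=5,fy=5,interpolation=cv2.INTER_CUBIC))
c=cap("side"); im=c["image"][100:210,250:390]; cv2.imwrite("pics/z17s.png",cv2.resize(im,None,fx=5,fy=5,interpolation=cv2.INTER_CUBIC))
E
```

```text
t: 27.45
tool_pos: [0.5053, -0.2431, 0.1151]
eef_rot: [-2.841, 1.565, -1.304]
contact_force: [0.7, 0.5, -1.6]
opening: 0.311
t: 27.87
tool_pos: [0.5162, -0.3711, 0.0645]
eef_rot: [-2.654, 1.562, -1.122]
contact_force: [-1.0, 1.2, -2.0]
opening: 0.315
t: 28.28
tool_pos: [0.5171, -0.371, 0.0659]
eef_rot: [-2.562, 1.56, -1.029]
contact_force: [-0.6, -0.2, -0.7]
opening: 0.31
t 28.28 tcp [ 0.5171 -0.371   0.0659] jaw deg 87.86 down [ 0.006 -0.01  -1.   ] F [-0.6 -0.2 -0.7] open 0.31 q6 -2.22
644 z [0.0425 0.0837 0.088 ] ((457.2269287109375, -379.25408935546875), (64.3648681640625, 97.88854217529297), 89.64057922363281)
-0.1 y [-0.1808 -0.1738] z 0.0405 23
-0.09 y [-0.1807 -0.1315] z 0.0767 43
-0.08 y [-0.1823 -0.1287] z 0.0834 94
-0.07 y [-0.1829 -0.1296] z 0.084 93
-0.06 y [-0.1832 -0.1291] z 0.084 96
-0.05 y [-0.1811 -0.1287] z 0.0849 83
-0.04 y [-0.1565 -0.1289] z 0.0848 74
-0.03 y [-0.1558 -0.1286] z 0.0856 74
-0.02 y [-0.1516 -0.1194] z 0.0853 45
x range [-0.1073 -0.0129]
```

View pics/z17.png

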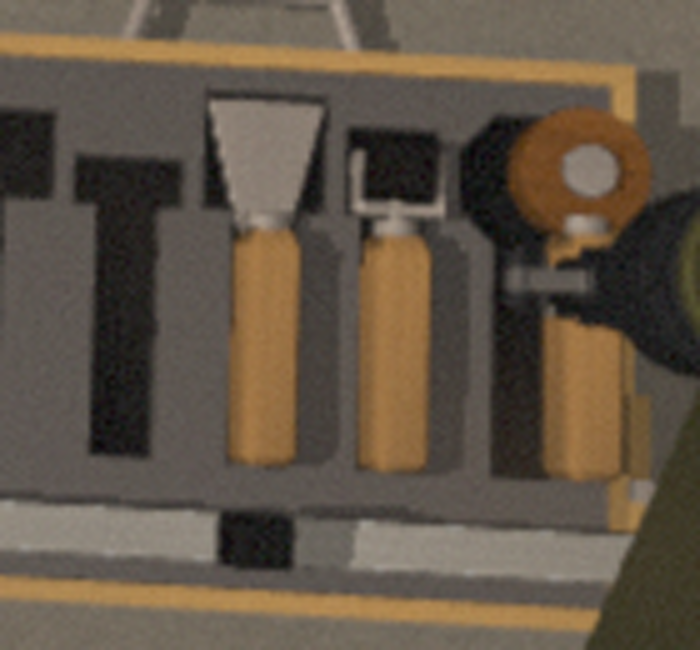

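View pics/z17s.png

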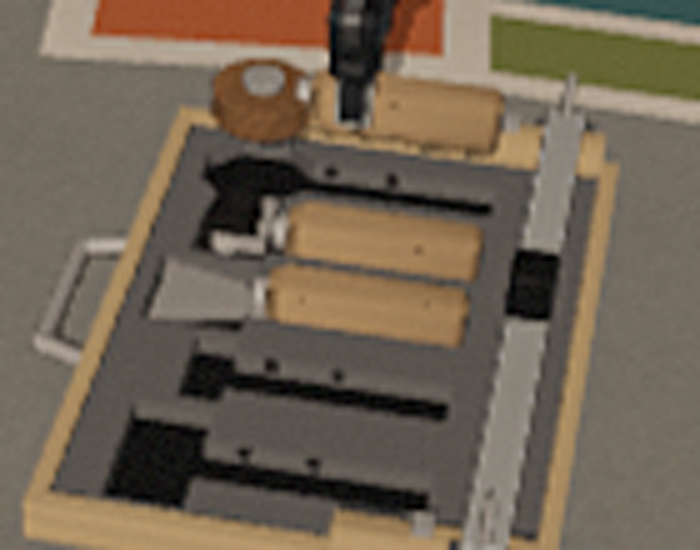

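```bash
sed -i "s/^k,l,s,ce=cv2/m\&=(P[...,1]>cy-.02)\nk,l,s,ce=cv2/" held.py; python3 -m creep '[[[0,0.004,0,0.005,0.006,0],[0,0.008,0,0.01,0.006,0],[0,0.008,-0.01,0.01,0.006,0],[0,0.008,-0.02,0.01,0.006,0],[0,0.008,-0.026,0.01,0.006,0]]]'; python3 -m creep '[[[0,0,0,0,0,0],[0,0,0,0,0,0],[0,0,0,0,0,0],[0,0,0,0,0,0],[0,0,0,0,0,0]]]'; python3 st.py; python3 held.py .48 -.363
python3 - <<'E'
from h import *
c=cap("top");P=cloud(c); im=c["image"][190:320,340:480]; cv2.imwrite("pics/z18.png",cv2.resize(im,None,fx=5,fy=5,interpolation=cv2.INTER_CUBIC))
E
```

```text
t: 28.85
tool_pos: [0.516, -0.3623, 0.0378]
eef_rot: [0.903, 1.568, 2.437]
contact_force: [-0.6, -1.1, -1.9]
opening: 0.312
t: 29.27
tool_pos: [0.5163, -0.3627, 0.0381]
eef_rot: [0.902, 1.569, 2.435]
contact_force: [0.5, -0.6, -1.6]
opening: 0.311
t 29.27 tcp [ 0.5163 -0.3627  0.0381] jaw deg 87.85 down [-0.002  0.001 -1.   ] F [ 0.5 -0.6 -1.6] open 0.311 q6 -2.21
488 z [0.0439 0.058  0.061 ] ((469.2921142578125, -359.66839599609375), (70.92930603027344, 39.61347961425781), 1.1107029914855957)
-0.09 y [-0.1448 -0.1218] z 0.0559 30
-0.08 y [-0.1485 -0.1207] z 0.0588 71
-0.07 y [-0.1478 -0.1206] z 0.0584 69
-0.06 y [-0.1486 -0.1204] z 0.058 72
-0.05 y [-0.1483 -0.1205] z 0.0576 67
-0.04 y [-0.1485 -0.1204] z 0.0578 73
-0.03 y [-0.1481 -0.1206] z 0.058 70
-0.02 y [-0.1456 -0.1133] z 0.0566 36
x range [-0.0844 -0.0144]
```

View pics/z18.png

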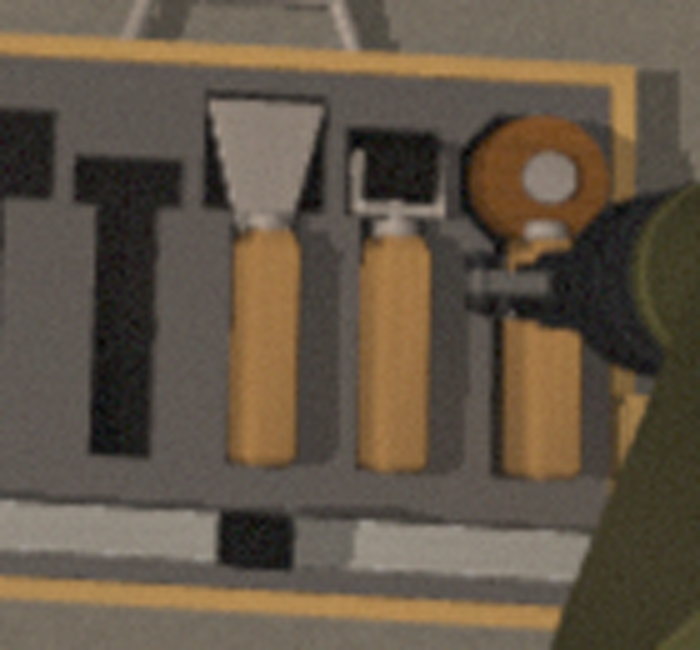

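```bash
python3 -m creep '[[[-0.0005,0,-0.003,0,0,0],[-0.0005,0,-0.006,0,0,0],[-0.0005,0,-0.009,0,0,0],[-0.0005,0,-0.011,0,0,0],[-0.0005,0,-0.011,0,0,0]]]'; python3 st.py; python3 -m creep '[[[0,0,-0.001,0,0,0],[0,0,-0.002,0,0,0],[0,0,-0.003,0,0,0],[0,0,-0.003,0,0,0],[0,0,-0.003,0,0,0]]]'; python3 st.py
```

```text
t: 29.78
tool_pos: [0.5153, -0.3622, 0.0265]
eef_rot: [0.911, 1.567, 2.445]
contact_force: [-0.0, -0.1, -2.0]
opening: 0.312
t 29.78 tcp [ 0.5153 -0.3622  0.0265] jaw deg 87.85 down [-0.003  0.002 -1.   ] F [-0.  -0.1 -2. ] open 0.312 q6 -2.21
t: 30.2
tool_pos: [0.5157, -0.3623, 0.0241]
eef_rot: [0.817, 1.568, 2.35]
contact_force: [-0.5, 1.4, 3.3]
opening: 0.311
t 30.2 tcp [ 0.5157 -0.3623  0.0241] jaw deg 87.85 down [-0.002  0.002 -1.   ] F [-0.5  1.4  3.3] open 0.311 q6 -2.21
```

```bash
python3 -m creep '[[[0,0,0,0,0,0],[0,0,0,0,0,0],[0,0,0,0,0,0],[0,0,0.01,0,0,0],[0,0,0.04,0,0,0]]]' 0.5; python3 -m creep '[[[0.002,-0.002,0.01,-0.006,-0.005,0],[0.002,-0.002,0.01,-0.006,-0.005,0],[0.002,-0.002,0.01,-0.006,-0.005,0],[0.002,-0.002,0.01,-0.006,-0.005,0],[0.002,-0.002,0.01,-0.006,-0.005,0]]]' 0; python3 st.py;  python3 held.py .48 -.363
```

```text
t: 30.62
tool_pos: [0.5127, -0.36, 0.0605]
eef_rot: [0.912, 1.558, 2.446]
contact_force: [1.1, 0.3, 0.9]
opening: 0.5
t: 31.03
tool_pos: [0.5139, -0.3614, 0.0694]
eef_rot: [1.12, 1.564, 2.654]
contact_force: [0.0, -0.9, 0.6]
opening: -0.002
t 31.03 tcp [ 0.5139 -0.3614  0.0694] jaw deg 87.84 down [-0.006  0.003 -1.   ] F [ 0.  -0.9  0.6] open -0.002 q6 -2.21
445 z [0.0373 0.0453 0.0488] ((470.2624816894531, -349.4511413574219), (50.2172737121582, 73.8170394897461), 88.6328125)
-0.09 y [-0.1453 -0.1218] z 0.0445 33
-0.08 y [-0.1456 -0.1202] z 0.0463 60
-0.07 y [-0.1449 -0.12  ] z 0.0452 63
-0.06 y [-0.1449 -0.1205] z 0.0456 63
-0.05 y [-0.1454 -0.1194] z 0.045 56
-0.04 y [-0.1451 -0.1199] z 0.0451 64
-0.03 y [-0.1454 -0.1199] z 0.0453 61
-0.02 y [-0.1457 -0.1006] z 0.0447 45
x range [-0.0851 -0.0118]
```

```bash
python3 -m creep '[[[0.0035,-0.0015,-0.01,-0.003,-0.006,0],[0.0035,-0.0015,-0.015,-0.003,-0.006,0],[0.0035,-0.0015,-0.018,-0.003,-0.006,0],[0.0035,-0.0015,-0.018,-0.003,-0.006,0],[0.0035,-0.0015,-0.018,-0.003,-0.006,0]]]'; python3 st.py; python3 -m creep '[[[0,0,-0.003,0,0,0],[0,0,-0.006,0,0,0],[0,0,-0.009,0,0,0],[0,0,-0.011,0,0,0],[0,0,-0.012,0,0,0]]]'; python3 st.py
```

```text
t: 31.5
tool_pos: [0.5171, -0.3627, 0.0508]
eef_rot: [0.894, 1.569, 2.427]
contact_force: [0.0, -0.4, 0.3]
opening: -0.003
t 31.5 tcp [ 0.5171 -0.3627  0.0508] jaw deg 87.84 down [-0.001  0.001 -1.   ] F [ 0.  -0.4  0.3] open -0.003 q6 -2.21
t: 31.92
tool_pos: [0.5173, -0.3631, 0.04]
eef_rot: [1.137, 1.57, 2.67]
contact_force: [-3.4, 1.8, 15.9]
opening: -0.001
t 31.92 tcp [ 0.5173 -0.3631  0.04  ] jaw deg 87.85 down [-0.  0. -1.] F [-3.4  1.8 15.9] open -0.001 q6 -2.21
```

```bash
python3 -m creep '[[[0,0,0.03,0,0,0],[0,0,0.06,0,0,0],[0,0,0.09,0,0,0],[-0.005,0.02,0.1,0,0,-0.1],[-0.01,0.05,0.1,0,0,-0.2]]]' 0.6; python3 -m creep '[[[-0.01,0.02,0,0,0,-0.12],[-0.02,0.04,0,0,0,-0.24],[-0.03,0.06,0,0,0,-0.36],[-0.04,0.08,0,0,0,-0.48],[-0.05,0.1,0,0,0,-0.6]]]'; python3 -m creep '[[[-0.01,0,0,0,0,-0.12],[-0.02,0,0,0,0,-0.24],[-0.03,0,0,0,0,-0.36],[-0.04,0,0,0,0,-0.48],[-0.05,0,0,0,0,-0.6]]]';python3 st.py
python3 held.py .48 -.363 | head -1; python3 held.py .49 -.300|head -1;  python3 held.py .49 -.239|head -1
python3 - <<'E'
from h import *
c=cap("top","t20");P=cloud(c); im=c["image"][190:320,300:480]; cv2.imwrite("pics/z20.png",cv2.resize(im,None,fx=4,fy=4,interpolation=cv2.INTER_CUBIC))
c=cap("side"); im=c["image"][100:220,250:390]; cv2.imwrite("pics/z20s.png",cv2.resize(im,None,fx=5,fy=5,interpolation=cv2.INTER_CUBIC))
E
```

```text
t: 32.33
tool_pos: [0.5103, -0.3169, 0.144]
eef_rot: [-2.024, 1.561, -0.698]
contact_force: [0.5, 0.9, 0.1]
opening: 0.602
t: 32.75
tool_pos: [0.4596, -0.2158, 0.1439]
eef_rot: [-2.019, 1.561, -1.299]
contact_force: [0.4, -0.4, 0.7]
opening: 0.606
t: 33.17
tool_pos: [0.4091, -0.2156, 0.1439]
eef_rot: [-2.003, 1.561, -1.888]
contact_force: [-0.7, 0.9, 0.6]
opening: 0.599
t 33.17 tcp [ 0.4091 -0.2156  0.1439] jaw deg 6.56 down [-0.003 -0.009 -1.   ] F [-0.7  0.9  0.6] open 0.599 q6 -0.68
649 z [0.0275 0.0352 0.042 ] ((538.5015869140625, -360.17578125), (123.19328308105469, 46.455665588378906), 0.9877701997756958)
591 z [0.0355 0.04   0.0426] ((490.9321594238281, -301.42950439453125), (32.702186584472656, 105.79943084716797), 88.09020233154297)
503 z [0.0351 0.0398 0.0423] ((491.505859375, -235.54502868652344), (37.426692962646484, 109.97488403320312), 77.6462631225586)
```

View pics/z20.png

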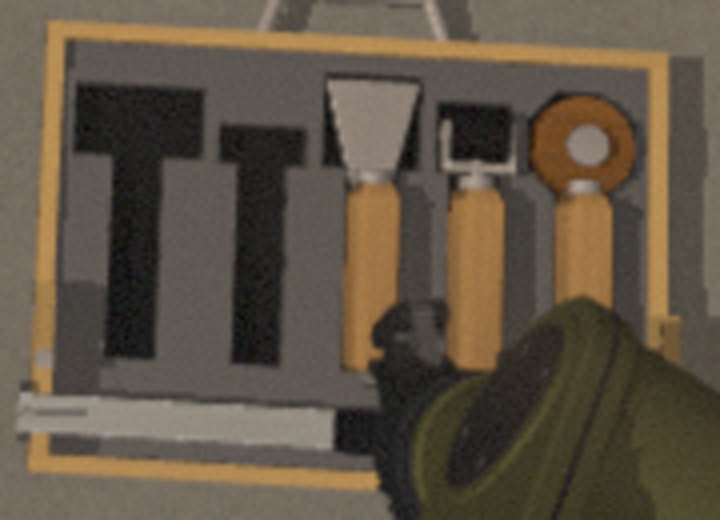

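View pics/z20s.png

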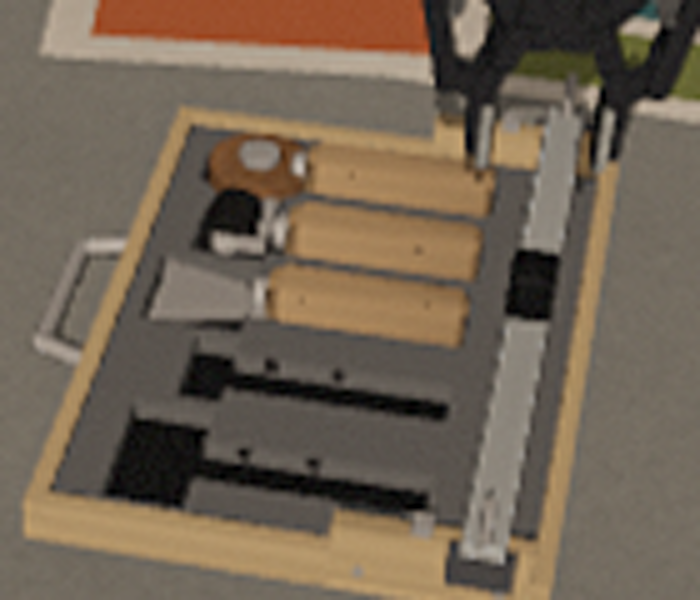

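```bash
cat > lev.py <<'E'
from meas import *
c=cap("top");P=cloud(c)
yaw=np.deg2rad(-2.04);Rm=np.array([[np.cos(yaw),-np.sin(yaw)],[np.sin(yaw),np.cos(yaw)]])
t=(P[...,:2]-[.5230,-.2299])@Rm; z=P[...,2]
hsv=cv2.cvtColor(c["image"],cv2.COLOR_BGR2HSV);wood=(hsv[...,1]>80)&(hsv[...,0]>5)&(hsv[...,0]<28)
for n,yc in(("scraper",-.0098),("narrow",-.0715),("baren",-.1345)):
    m=wood&(abs(t[...,1]-yc)<.009)&(t[...,0]>-.075)&(t[...,0]<.018)&(z>.03)&(z<.055)
    A=np.c_[t[m],np.ones(m.sum())]; s=np.linalg.lstsq(A,z[m],rcond=None)[0]; print(n,m.sum(),"slopes",s[:2].round(3),"z@mid",(s@[0,yc,1]).round(4))
E
python3 lev.py
```

```text
scraper 267 slopes [-0.004  0.018] z@mid 0.0404
narrow 306 slopes [-0.002  0.028] z@mid 0.0408
baren 179 slopes [0.003 0.004] z@mid 0.0408
```

All three tools are home and level (tops 0.040–0.041). Now I'll close the bar.

```bash
python3 -m creep '[[[-0.003,-0.003,0,0.005,0,-0.08],[-0.0055,-0.006,-0.01,0.009,-0.003,-0.149],[-0.0055,-0.006,-0.03,0.009,-0.003,-0.149],[-0.0055,-0.006,-0.045,0.009,-0.003,-0.149],[-0.0055,-0.006,-0.05,0.009,-0.003,-0.149]]]' 0.45; python3 st.py
```

```text
t: 33.88
tool_pos: [0.4044, -0.2216, 0.0923]
eef_rot: [2.724, 1.568, 2.699]
contact_force: [-0.7, 0.3, 0.4]
opening: 0.45
t 33.88 tcp [ 0.4044 -0.2216  0.0923] jaw deg -1.44 down [-0.002  0.001 -1.   ] F [-0.7  0.3  0.4] open 0.45 q6 -0.57
```

```bash
python3 -m creep '[[[-0.001,0,-0.012,0,0,-0.01],[-0.001,0,-0.024,0,0,-0.01],[-0.001,0,-0.035,0,0,-0.01],[-0.001,0,-0.043,0,0,-0.01],[-0.001,0,-0.043,0,0,-0.01]]]'; python3 st.py; python3 -m creep '[[[0,0,0,0,0,0],[0,0,0,0,0,0],[0,0,0,0,0,0],[0,0,0,0,0,0],[0,0,0,0,0,0]]]' 0 50;  python3 st.py; python3 -m creep '[[[0,0,0.006,0,0,0],[0,0,0.012,0,0,0],[0,0,0.014,0,0,0],[0,0,0.014,0,0,0],[0,0,0.014,0,0,0]]]';python3 st.py
```

```text
t: 34.3
tool_pos: [0.4032, -0.2212, 0.0482]
eef_rot: [2.649, 1.566, 2.615]
contact_force: [0.0, -0.3, 0.0]
opening: 0.451
t 34.3 tcp [ 0.4032 -0.2212  0.0482] jaw deg -1.95 down [-0.004  0.002 -1.   ] F [ 0.  -0.3  0. ] open 0.451 q6 -0.56
t: 34.72
tool_pos: [0.4036, -0.2214, 0.0486]
eef_rot: [2.596, 1.567, 2.562]
contact_force: [2.6, 1.3, -2.2]
opening: 0.272
t 34.72 tcp [ 0.4036 -0.2214  0.0486] jaw deg -1.96 down [-0.003  0.002 -1.   ] F [ 2.6  1.3 -2.2] open 0.272 q6 -0.56
t: 35.13
tool_pos: [0.4037, -0.2214, 0.063]
eef_rot: [2.58, 1.568, 2.545]
contact_force: [1.3, 0.9, -3.0]
opening: 0.27
t 35.13 tcp [ 0.4037 -0.2214  0.063 ] jaw deg -1.96 down [-0.002  0.002 -1.   ] F [ 1.3  0.9 -3. ] open 0.27 q6 -0.56
```

```bash
python3 -m creep '[[[0.012,0,0,0,0,0],[0.024,-0.001,0,0,0,0],[0.036,-0.001,0,0,0,0],[0.046,-0.002,0,0,0,0],[0.049,-0.002,0,0,0,0]]]';python3 st.py;  python3 -m creep '[[[0,0,0,0,0,0],[0,0,0,0,0,0],[0,0,0,0,0,0],[0,0,0,0,0,0],[0,0,0,0,0,0]]]';python3 st.py
```

```text
t: 35.55
tool_pos: [0.4537, -0.2231, 0.0625]
eef_rot: [2.601, 1.566, 2.568]
contact_force: [-5.4, -2.3, -2.5]
opening: 0.272
t 35.55 tcp [ 0.4537 -0.2231  0.0625] jaw deg -1.91 down [-0.004  0.002 -1.   ] F [-5.4 -2.3 -2.5] open 0.272 q6 -0.51
t: 35.97
tool_pos: [0.4536, -0.2231, 0.0626]
eef_rot: [2.561, 1.567, 2.527]
contact_force: [-1.6, -0.1, -2.6]
opening: 0.272
t 35.97 tcp [ 0.4536 -0.2231  0.0626] jaw deg -1.92 down [-0.003  0.002 -1.   ] F [-1.6 -0.1 -2.6] open 0.272 q6 -0.51
```

At the stop. I'll lower the bar, release it and retreat.

```bash
python3 -m creep '[[[0,0,-0.004,0,0,0],[0,0,-0.008,0,0,0],[0,0,-0.012,0,0,0],[0,0,-0.014,0,0,0],[0,0,-0.014,0,0,0]]]';python3 st.py; python3 -m creep '[[[0,0,0,0,0,0],[0,0,0,0,0,0],[0,0,0,0,0,0],[0,0,0,0,0,0],[0,0,0,0,0,0]]]' 0.45;  python3 -m creep '[[[0,0,0.02,0,0,0],[0,0,0.06,0,0,0],[0,0,0.1,0,0,0],[-0.02,0.03,0.13,0,0,0],[-0.04,0.07,0.13,0,0,0]]]'; python3 -m creep '[[[0,0.04,0,0,0,0],[0,0.08,0,0,0,0],[0,0.12,0,0,0,0],[0,0.16,0,0,0,0],[0,0.2,0,0,0,0]]]';  python3 -m creep '[[[0,0.04,0,0,0,0],[0,0.06,0,0,0,0],[0,0.06,0,0,0,0],[0,0.06,0,0,0,0],[0,0.06,0,0,0,0]]]';python3 st.py
python3 - <<'E'
from h import *
c=cap("top","t21");P=cloud(c); im=c["image"][190:320,300:480]; cv2.imwrite("pics/z21.png",cv2.resize(im,None,fx=4,fy=4,interpolation=cv2.INTER_CUBIC))
b=P[255:300,300:372]; m=(b[...,2]>.0445)&(b[...,2]<.075);print("bar z",np.nanmedian(b[...,2][m]))
b=P[255:300,370:410]; m=b[...,2]>.07; print("block",rect(b[m]),np.median(b[m][:,2]))
c=cap("side","s21"); im=c["image"][100:220,250:390]; cv2.imwrite("pics/z21s.png",cv2.resize(im,None,fx=5,fy=5,interpolation=cv2.INTER_CUBIC))
E
python3 lev.py
```

```text
t: 36.38
tool_pos: [0.4536, -0.2231, 0.0484]
eef_rot: [2.551, 1.566, 2.518]
contact_force: [-1.6, 0.8, -3.5]
opening: 0.275
t 36.38 tcp [ 0.4536 -0.2231  0.0484] jaw deg -1.93 down [-0.004  0.003 -1.   ] F [-1.6  0.8 -3.5] open 0.275 q6 -0.51
t: 36.8
tool_pos: [0.454, -0.2232, 0.0486]
eef_rot: [2.513, 1.567, 2.479]
contact_force: [0.2, 0.2, -0.3]
opening: 0.453
t: 37.22
tool_pos: [0.4228, -0.1633, 0.1837]
eef_rot: [-0.411, 1.56, -0.447]
contact_force: [1.4, 1.5, -0.8]
opening: 0.451
t: 37.63
tool_pos: [0.4224, 0.0384, 0.1841]
eef_rot: [-0.36, 1.559, -0.397]
contact_force: [0.9, 0.4, 0.3]
opening: 0.449
t: 38.05
tool_pos: [0.4223, 0.098, 0.1841]
eef_rot: [-0.411, 1.559, -0.447]
contact_force: [-0.9, 0.5, 0.7]
opening: 0.45
t 38.05 tcp [0.4223 0.098  0.1841] jaw deg -2.07 down [ 0.011 -0.005 -1.   ] F [-0.9  0.5  0.7] open 0.45 q6 0.18
bar z 0.051368690441040754
block ((454.2640686035156, -225.85302734375), (22.302011489868164, 30.781843185424805), 0.8670985102653503) 0.07932073387091831
scraper 250 slopes [-0.014  0.005] z@mid 0.0403
narrow 258 slopes [-0.006  0.004] z@mid 0.0406
baren 258 slopes [-0.003 -0.017] z@mid 0.0406
```

View pics/z21.png

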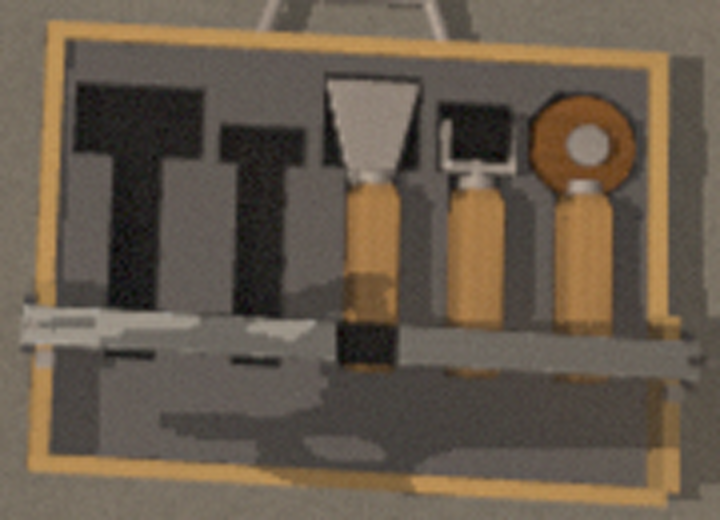

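View pics/z21s.png

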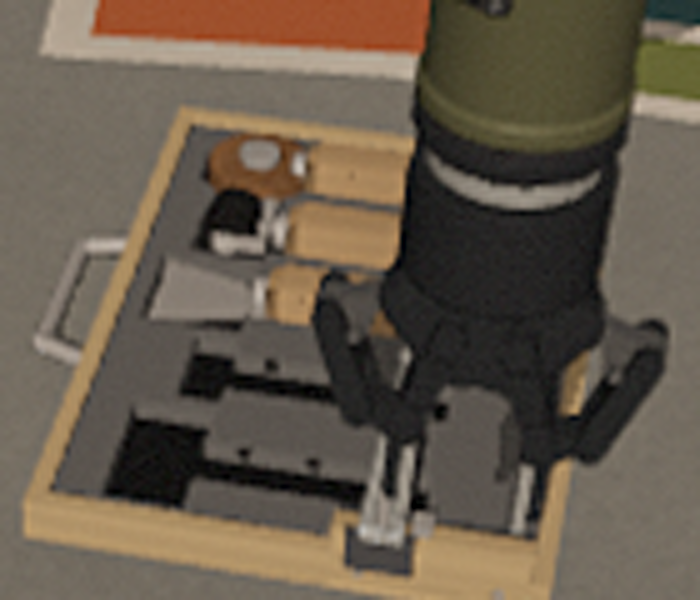

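View pics/s21.png

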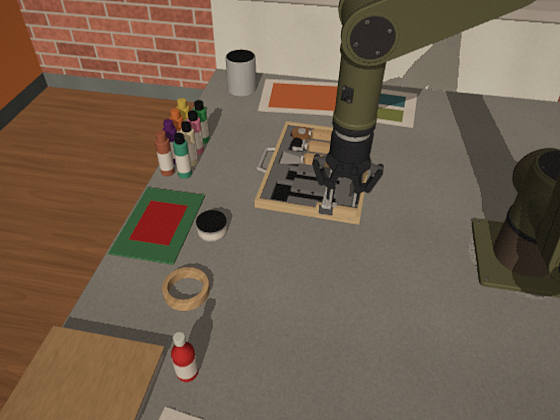

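```bash
python3 -c "
from station import job_done
print(job_done())"; python3 st.py
```

```text
the job is handed in; nothing more can be done
None
the job is handed in; nothing more can be done
```

I handed in the job after about 38 s of robot time. The bar was opened, the three tools on the table (scraper, narrow brayer, baren) were pressed home, and the bar was closed again; `job_done` gives no verdict. The wide brayer and squeegee were not in this start.

**Tools:** In the last top-camera depth check, all three handles were level within about 0.02 rad. Their tops stood at 40.3–40.6 mm, against 40 mm for fully home. The handles sat centred in their channels.

**Bar:** It is down (top at 51 mm, the same height as at the start) and against its closed stop. The grip block measured about 2 mm further toward closed than in the first picture, so I take the slide as about 0.

**Robot and bystanders:** The gripper was retreated clear and read no contact force. In the pictures the bottle, tin and tape look to be where they were; I judged that by eye rather than measuring it.

**What disagreed:** My first estimate of the channel centres was about 1.5 mm off in y. I corrected it after the scraper seated, before placing the other two tools. I never saw a tool knocked aside or the grip slip.

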